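# Set out the optics on their mounting pads

## Robot

A 7-joint arm with a two-finger parallel gripper is mounted at the origin on the work surface. World frame = base frame: x ahead of the robot, y to its left, z up, the work surface at z = 0. Lengths are in mm, angles in rad, forces in N, time in s.
With the tool pointing down it reaches from about 400 to 850 mm from the base axis. Payload 10.4 kg.
Tool frame: the origin (TCP) lies at the very end of the fingers, on their centre line; the grasp point (between the pads) lies 19 mm behind it; z points along the fingers, y is the direction in which the jaws open and shut (so a half turn about z gives the same grasp; the last joint's range is limited). The gripper opens to 85 mm and grips with 20 to 120 N. Pads are 22 mm wide; open, the fingers measure 114 mm over their backs; the gripper's body (76 mm by 85 mm) begins 54 mm behind the grasp point. The pads swing forward as they close: fully open they stand 13 mm farther back than shut.
Start: joints at [1.265, 0.332, -0.065, 1.46, 0.022, 1.35, -0.088], TCP at [174.425, -600.189, 231.338] pointing down, gripper open.
Joint ranges: [-2.6, 2.6], [-0.5, 2.12], [-1.47, 1.34], [0.16, 2.42], [-1.27, 4.41], [0.06, 2.06], [-2.6, 2.6]. Speed limits (rad/s): [2.22, 2.22, 2.79, 2.79, 3.14, 3.14, 3.14].

## Interface

Orientations are given as a unit quaternion [w, x, y, z].
In Python, from rig import telemetry, capture, sign_off gives the robot as it stands.
- The arm moves only by the tool send_rows, never from a script. Its argument "deltas" is a list of rows, each a list of 3 entries, a list of its own where there are three numbers: the turn, a rotation vector about the tool's x, y, z in degrees, then the shift along the tool's x, y, z in cm, then the opening, from 0 (shut) to 1 (fully open). In form: [[[wx, wy, wz], [tx, ty, tz], claw], ...]. A call has 1 to 8 rows; each row is the pose to reach, as a shift and turn from the pose commanded when the call began, along the tool's axes at that moment; what a row does not reach only later rows make up. A row lasts 1/12 s, in which the tool goes at most 41.7 mm and 7.16 degrees, less where a joint would pass 70% of its speed; a pose out of reach is approached as far as the arm can. A call with a gripper value outside its range is refused whole. The fingers move at their own pace and stop on an object; "newtons" is the grip in N (left out, the last holds). Time passes only in rows, so rows that repeat a pose let the fingers close. It gives the time, the measured TCP pose, the force and the opening at its end, in the units of the state.
- telemetry.get_state(): the state, without advancing time (a new reading comes with each control period).
- capture(name): name is "scene" or "top"; returns a dict with "pixels" (480x640x3 uint8, red, green, blue), "intrinsics" (3x3 intrinsics, pixels), "dist_coeffs" ([k1, k2, p1, p2, k3] as OpenCV has them; the pictures are not rectified), "origin" and "rotation" of the camera in the world. Camera axes: x right, y down, z forward; pixel columns grow to the right and rows downward; lengths in mm; the calibration is good to about 2 mm. A picture is of the moment at which its call begins. There is no depth.
- sign_off(): hands the job in, once; it reports no verdict.
The state is a dict: "t": time; "qpos": joint angles; "qvel": joint speeds; "joint_torque": joint torques, N m; "tool_pos": TCP position; "tcp_rot": TCP orientation; "wrist_force": force on the tool from outside, world axes, zero at the start; "wrist_torque": the same for the moment, N m; "gripper_width": opening from 0.0 (shut) to 1.0 (fully open).
Only numpy, scipy, OpenCV 4.12 (cv2) and the standard library are available. Lean on these libraries where they do the work, as an engineer would, in place of code of your own. Each camera call takes 0.05 s, during which the arm holds its last target.

## Task

Set up the beam line on the optical table: stand each of the four post-mounted optics upright on the pad of its own colour and base outline, centred on the pad and with its optical axis along the pad's white line (either way round). For safety the beam block goes on first and stays there: move no other optic until it stands on its red pad. Set the optics down gently without dropping or tipping them, and leave the bare glass cube alone.

Things in the scene. Friction and masses are not known exactly. Their poses are not given: they have to be found in the camera images.
- beam_block: Beam block, red base: black finned box head with a red patch on top, 30 mm along x, 36 mm wide along y. Base: Round, 50 mm across. 8 mm thick. Post 13 mm thick, z 8 to 35 mm; head z 35 to 80 mm, centred. About 0.2 kg, loose, upright. Origin: centre of underside; z up, x the optical axis; gripped by the two flat upright sides that face along y.
- lens: Lens, blue base: black square frame 12 mm thick along x (glass bulges to 20 mm), 42 mm wide along y. Base: Square, 48 x 48 mm. 8 mm thick. Post 13 mm thick, z 8 to 35 mm; head z 35 to 80 mm, centred. About 0.2 kg, loose, upright. Origin: centre of underside; z up, x the optical axis; gripped by the two flat upright sides that face along y.
- mirror: Mirror mount, green base: two dark steel plates, 22 mm overall along x, 40 mm wide along y; mirror at -x, two brass knobs at +x (out to 23 mm). Base: Hexagonal, 27 mm a side. 8 mm thick. Post 13 mm thick, z 8 to 35 mm; head z 35 to 80 mm, centred. About 0.2 kg, loose, upright. Origin: centre of underside; z up, x the optical axis; gripped by the two flat upright sides that face along y.
- iris: Iris, yellow base: white plate 10 mm along x, 32 mm wide along y, dark round diaphragm 14 mm thick, thin pin 8 mm above the top. Base: Oblong, 64 mm along x, 36 mm along y. 8 mm thick. Post 13 mm thick, z 8 to 35 mm; head z 35 to 80 mm, centred. About 0.2 kg, loose, upright. Origin: centre of underside; z up, x the optical axis; gripped by the two flat upright sides that face along y.
- pad_block: Red fixed mounting pad, 4 mm thick, with the outline of the beam block's base: round, 74 mm in diameter. A thin black line on it marks the base's outline and a white line along its x axis marks the beam direction. Origin: centre of the underside (lying on the table); the top is at z 4 mm; x along the white line, z up.
- pad_lens: Blue fixed mounting pad, 4 mm thick, with the outline of the lens's base: square, 72 x 72 mm. A thin black line on it marks the base's outline and a white line along its x axis marks the beam direction. Origin: centre of the underside (lying on the table); the top is at z 4 mm; x along the white line, z up.
- pad_mirror: Green fixed mounting pad, 4 mm thick, with the outline of the mirror mount's base: hexagon, 71 mm over flats. A thin black line on it marks the base's outline and a white line along its x axis marks the beam direction. Origin: centre of the underside (lying on the table); the top is at z 4 mm; x along the white line, z up.
- pad_iris: Yellow fixed mounting pad, 4 mm thick, with the outline of the iris's base: oblong, 88 mm along x and 60 mm along y. A thin black line on it marks the base's outline and a white line along its x axis marks the beam direction. Origin: centre of the underside (lying on the table); the top is at z 4 mm; x along the white line, z up.
- glass_cube: Bare clear glass cube, 25 mm a side, loose on the table among the other things, to be left where it stands. Origin: centre of its underside.

How it is judged (in metres and radians):
On the way:
1. the beam block stands released on its red pad (horizontal distance between beam_block and pad_block below 0.012 m and z of beam_block in the frame of pad_block between 0.002 and 0.007 m and angle between beam_block's own z axis and vertical below 0.08 rad and angle between the x axis of beam_block and the x axis of pad_block, either way round below 0.26 rad and contact force between beam_block and the fingers below 0.05 N and linear speed of beam_block below 0.01 m/s and angular speed of beam_block below 0.1 rad/s), for 0.2 s.
At the end, for the whole second after the job is handed in: Each of the four optics stands upright (within 0.08 rad) on its own pad, its centre within 12 mm of the pad's centre, its x axis within 0.26 rad of the pad's x axis either way round, released and at rest; the glass cube is within 15 mm of where it started (all of step 1 and horizontal distance between lens and pad_lens below 0.012 m and z of lens in the frame of pad_lens between 0.002 and 0.007 m and angle between each of lens, mirror, iris's own z axis and vertical below 0.08 rad and angle between the x axis of lens and the x axis of pad_lens, either way round below 0.26 rad and contact force between each of lens, mirror, iris and the fingers below 0.05 N and linear speed of each of lens, mirror, iris below 0.01 m/s and angular speed of each of lens, mirror, iris below 0.1 rad/s and horizontal distance between mirror and pad_mirror below 0.012 m and z of mirror in the frame of pad_mirror between 0.002 and 0.007 m and angle between the x axis of mirror and the x axis of pad_mirror, either way round below 0.26 rad and horizontal distance between iris and pad_iris below 0.012 m and z of iris in the frame of pad_iris between 0.002 and 0.007 m and angle between the x axis of iris and the x axis of pad_iris, either way round below 0.26 rad and distance of glass_cube from where it was at the start of the episode below 0.015 m); the robot touches nothing.
It fails at once if another optic was moved while the beam block was not on its pad (distance of any of lens, mirror, iris from where it was at the start of the episode above 0.03 m and (horizontal distance between beam_block and pad_block above 0.02 m or height (world z) of beam_block above 0.02 m)).
It fails at once if the bare glass cube was disturbed (distance of glass_cube from where it was at the start of the episode above 0.015 m or angle between glass_cube's own z axis and vertical above 0.3 rad).
It fails at once if an optic was tipped over (angle between any of beam_block, lens, mirror, iris's own z axis and vertical above 0.7 rad).
It fails at once if an optic was dropped (let go more than 30 mm up) ((contact force between beam_block and anything else below 0.02 N and height (world z) of beam_block above 0.034 m) or (contact force between lens and anything else below 0.02 N and height (world z) of lens above 0.034 m) or (contact force between mirror and anything else below 0.02 N and height (world z) of mirror above 0.034 m) or (contact force between iris and anything else below 0.02 N and height (world z) of iris above 0.034 m)).
It also fails if it takes over 120 s, if anything falls off the work surface, if the arm or the gripper's body presses on something with over 40 N, if the wrist force passes 120 N, or if a joint passes its speed limit or range.

## Working session

There is one attempt and no reset: what is moved stays moved. The work goes in short steps, Python scripts to look and compute and a tool call to move; the robot and the scene stay as the last step left them, time stands still between calls to the robot, and variables do not carry over. Pictures are saved under pics/ and viewed, and the job is handed in when it is done.

Besides the shell and the picture viewer there is one more tool, called after "Request:" as a command line: name --argument value ..., lists and objects as JSON in quotes. send_rows: Moves the arm, as the interface text tells. Its arguments: {"type":"object","properties":{"deltas":{"type":"array","items":{"type":"array"}},"newtons":{"type":"number"}},"required":["deltas"]}

```bash
mkdir -p pics; ls
python3 - <<'E'
from rig import telemetry, capture
import cv2,json
print(telemetry.get_state())
for n in ["scene","top"]:
    c=capture(n)
    cv2.imwrite(f"pics/{n}0.png",c["pixels"][:,:,::-1])
    print(n,c["intrinsics"],c["dist_coeffs"],c["origin"],c["rotation"])
E
```

```text
pics
{'t': 0.0, 'qpos': array([ 1.26538433,  0.33288247, -0.06465752,  1.46095781,  0.02159297,
        1.34986173, -0.08856419]), 'qvel': array([-8.92215176e-05,  9.15334535e-04, -9.06263439e-04, -1.20234938e-03,
       -1.06068773e-03,  1.61004135e-03,  7.43221630e-04]), 'joint_torque': array([ 4.42219252e-04, -6.25432205e+01,  4.95651690e-02, -3.91608167e+01,
        1.62870507e-02,  9.83493053e-03, -6.04598381e-05]), 'tool_pos': array([ 174.28062889, -599.82410597,  230.50131535]), 'tcp_rot': array([-6.94248097e-04,  9.90024530e-01,  1.40893329e-01, -1.34987288e-04]), 'wrist_force': array([0.19952479, 0.71327217, 0.6988097 ]), 'wrist_torque': array([ 0.01209345,  0.00336275, -0.02379857]), 'gripper_width': 0.9973105156284979}
scene [[437.17552275   0.         317.64912468]
 [  0.         437.17552275 238.75838834]
 [  0.           0.           1.        ]] [0.02590502 0.         0.         0.         0.        ] [ 862.79289748 -387.85620023  780.54068209] [-0.27547984  0.88905701  0.3495273  -0.10732729]
top [[565.59733624   0.         316.75084468]
 [  0.         565.59733624 247.43762745]
 [  0.           0.           1.        ]] [-0.17992208  0.          0.          0.          0.        ] [ 366.41808774  -17.51963083 1090.0388709 ] [ 0.05780857 -0.69685506  0.71381206 -0.03903261]
```

View pics/scene0.png

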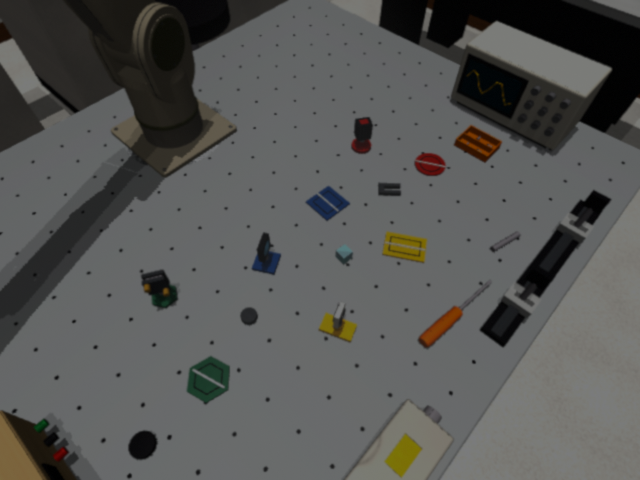

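View pics/top0.png

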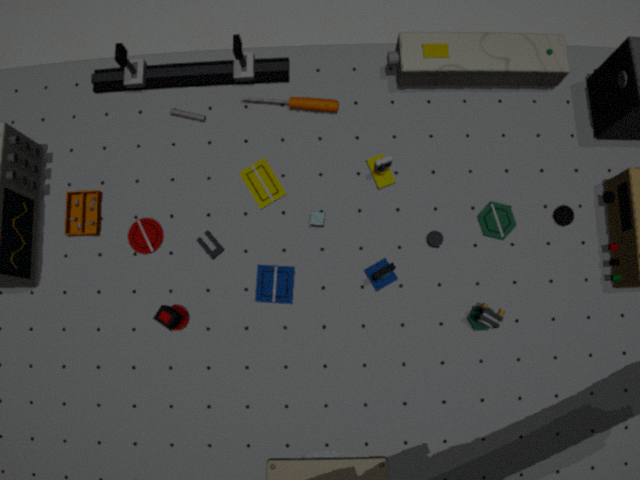

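```bash
cat > h.py <<'E'
import numpy as np, cv2
from scipy.spatial.transform import Rotation as R
from rig import telemetry, capture, sign_off
def rot(q): return R.from_quat(np.r_[q[1:],q[0]])
class Cam:
    def __init__(s,name):
        c=capture(name); s.img=c["pixels"]; s.K=np.array(c["intrinsics"]); s.d=np.array(c["dist_coeffs"]); s.o=np.array(c["origin"]); s.R=rot(c["rotation"]).as_matrix()
    def ray(s,px):
        p=cv2.undistortPoints(np.array(px,float).reshape(-1,1,2),s.K,s.d).reshape(-1,2)
        v=np.c_[p,np.ones(len(p))]@s.R.T
        return v/np.linalg.norm(v,axis=1)[:,None]
    def plane(s,px,z):
        v=s.ray(px); return s.o+v*((z-s.o[2])/v[:,2])[:,None]
    def proj(s,P):
        P=np.array(P,float).reshape(-1,3); rv=cv2.Rodrigues(s.R.T)[0]; 
        return cv2.projectPoints(P,rv,-s.R.T@s.o,s.K,s.d)[0].reshape(-1,2)
def tri(a,pa,b,pb):
    va=a.ray(pa)[0]; vb=b.ray(pb)[0]
    t=np.linalg.lstsq(np.c_[va,-vb],b.o-a.o,rcond=None)[0]
    A=a.o+va*t[0];B=b.o+vb*t[1]
    return (A+B)/2,np.linalg.norm(A-B)
def crop(c,u,v,w,h,f,fn):
    cv2.imwrite(fn,cv2.resize(c.img[v:v+h,u:u+w,::-1],None,fx=f,fy=f,interpolation=cv2.INTER_CUBIC))
E
python3 - <<'E'
from h import *
t=Cam("top"); s=Cam("scene")
def tile(c,cs,r,fn):
    ims=[cv2.resize(c.img[v-r:v+r,u-r:u+r,::-1],(260,260),interpolation=cv2.INTER_CUBIC) for u,v in cs]
    cv2.imwrite(fn,np.vstack([np.hstack(ims[:3]),np.hstack(ims[3:6])]))
tile(t,[(172,317),(381,272),(486,318),(381,172),(317,218),(275,284)],25,"pics/tt.png")
tile(s,[(362,135),(266,252),(159,288),(340,320),(344,253),(430,163)],28,"pics/ts.png")
def hsv(c): return cv2.cvtColor(c.img,cv2.COLOR_RGB2HSV)
rng={"red":[(0,8),(174,180)],"blue":[(100,125)],"green":[(60,90)],"yellow":[(22,32)]}
for n,c in (("top",t),("scene",s)):
    H=hsv(c)
    for k,rs in rng.items():
        m=sum(((H[...,0]>=a)&(H[...,0]<=b)) for a,b in rs).astype(bool)&(H[...,1]>110)&(H[...,2]>35)
        m=m.astype(np.uint8)
        num,l,st,ce=cv2.connectedComponentsWithStats(m)
        for i in range(1,num):
            if st[i,4]>40: print(n,k,st[i],ce[i].round(1))
E
```

```text
top red [140 218  23  33 458] [152.5 231.7]
top red [128 221  24  33 435] [137.6 239.4]
top red [610 243   9   8  63] [613.7 246.7]
top red [171 305  18  25 201] [181.1 316.3]
top red [158 310  14  14 124] [164.5 316.5]
top blue [365 258  32  33 435] [380.2 274.7]
top blue [256 265  19  37 594] [264.5 283.1]
top blue [275 266  19  38 606] [284.4 284.5]
top green [478 202  37  37 766] [496.2 220.2]
top green [613 275   8   6  41] [616.4 277.3]
top green [468 316  20  14  99] [476.1 324.6]
top yellow [423  43  26  15 351] [435.4  50.3]
top yellow [367 154  28  35 427] [380.3 173. ]
top yellow [ 239  158   47   51 1166] [262.2 182.9]
scene red [359 118  10   7  53] [363.6 121.3]
scene red [352 139  19  14 191] [360.9 145.7]
scene red [416 153  29  13 218] [430.8 158.3]
scene red [415 162  30  13 257] [428.7 168.5]
scene red [ 53 447  15  15 138] [ 59.7 453.9]
scene blue [320 187  29  23 304] [334.1 197.9]
scene blue [307 195  30  25 341] [321.3 206.9]
scene blue [253 252  27  22 295] [267.  263.4]
scene green [161 300   9   7  44] [164.9 302.8]
scene green [ 188  358   40   44 1002] [207.7 379.3]
scene green [ 34 420  14  11  82] [ 40.1 425.2]
scene yellow [385 232  42  17 427] [405.6 239.7]
scene yellow [383 243  43  19 497] [403.8 252.4]
scene yellow [319 313  16  22 234] [327.4 323.9]
scene yellow [338 319  19  23 247] [347.3 330.3]
scene yellow [385 434  37  43 828] [402.9 455.1]
```

```bash
sleep 0
```

```text
(no output)
```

View pics/tt.png

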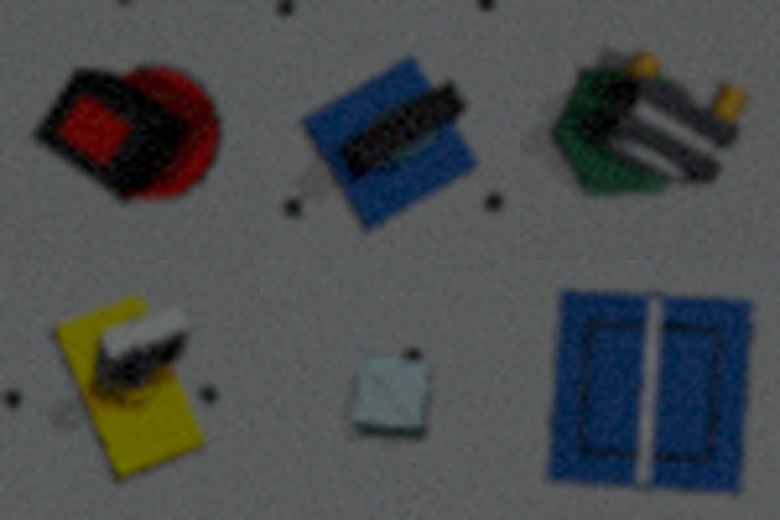

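View pics/ts.png

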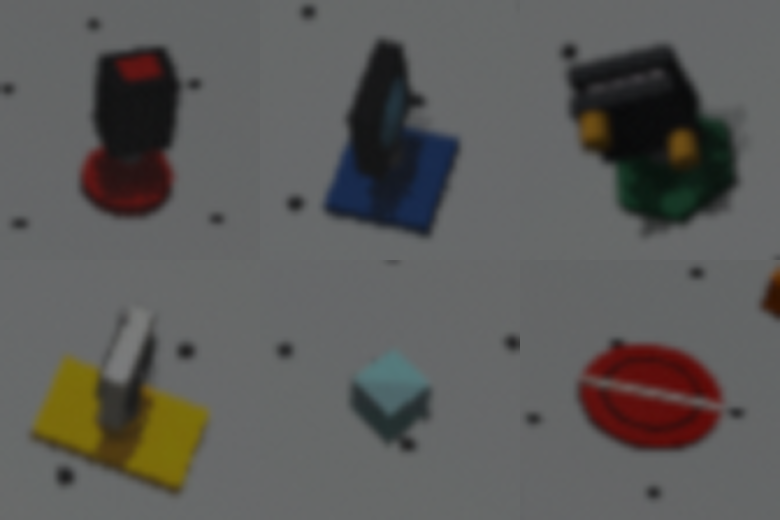

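```bash
cat > m.py <<'E'
from h import *
t=Cam("top"); s=Cam("scene")
rng={"red":[(0,8),(174,180)],"blue":[(100,125)],"green":[(60,90)],"yellow":[(20,34)]}
def mask(c,k,box,S=100,V=30):
    H=cv2.cvtColor(c.img,cv2.COLOR_RGB2HSV)
    m=sum(((H[...,0]>=a)&(H[...,0]<=b)) for a,b in rng[k]).astype(bool)&(H[...,1]>S)&(H[...,2]>V)
    o=np.zeros(m.shape,bool); u,v,r=box; o[v-r:v+r,u-r:u+r]=1
    return m&o
def hull(m):
    m=cv2.morphologyEx(m.astype(np.uint8),cv2.MORPH_OPEN,np.ones((2,2),np.uint8))
    cs=cv2.findContours(m,cv2.RETR_EXTERNAL,cv2.CHAIN_APPROX_NONE)[0]
    return cv2.convexHull(np.vstack([c for c in cs if cv2.contourArea(c)>4])).reshape(-1,2).astype(float)
def cen(h):
    M=cv2.moments(h.astype(np.float32)); return np.array([M["m10"],M["m01"]])/M["m00"]
def line(c,box,hullpx,z):
    # white line: bright low-sat pixels inside hull
    H=cv2.cvtColor(c.img,cv2.COLOR_RGB2HSV)
    m=np.zeros(H.shape[:2],np.uint8); cv2.fillConvexPoly(m,hullpx.astype(np.int32),1); m=cv2.erode(m,np.ones((3,3),np.uint8))
    y,x=np.where((m>0)&(H[...,1]<90)&(H[...,2]>85))
    P=c.plane(np.c_[x,y],z)[:,:2].astype(np.float32)
    f=cv2.fitLine(P,cv2.DIST_HUBER,0,.01,.01).ravel(); return np.degrees(np.arctan2(f[1],f[0]))%180,len(x)
if __name__=="__main__":
    pads={"block":("red",(145,236,24),(430,163,20)),"lens":("blue",(275,284,26),(328,203,26)),"mirror":("green",(496,220,24),(208,379,30)),"iris":("yellow",(263,183,30),(405,247,26))}
    for n,(k,bt,bs) in pads.items():
        ht=hull(mask(t,k,bt)); hs=hull(mask(s,k,bs))
        X,e=tri(t,cen(ht),s,cen(hs))
        W=t.plane(ht,4)[:,:2].astype(np.float32); W2=s.plane(hs,4)[:,:2].astype(np.float32)
        print("PAD",n,"tri",X.round(1),"err",e.round(1),"top@4",t.plane(cen(ht),4)[0].round(1),"scene@4",s.plane(cen(hs),4)[0].round(1),"rect",cv2.minAreaRect(W),"line",line(t,bt,ht,4),line(s,bs,hs,4))
    for n,k,bt,bs in [("lens","blue",(381,272,24),(267,262,22)),("iris","yellow",(381,172,24),(338,327,24)),("blockbase","red",(186,316,13),(361,146,12)),("blockpatch","red",(160,316,10),(364,119,8)),("mirror","green",(484,320,22),(165,297,18))]:
        ht=hull(mask(t,k,bt)); hs=hull(mask(s,k,bs))
        X,e=tri(t,cen(ht),s,cen(hs))
        z=80 if n=="blockpatch" else 8
        W=t.plane(ht,z)[:,:2].astype(np.float32); W2=s.plane(hs,z)[:,:2].astype(np.float32)
        print("OBJ",n,"tri",X.round(1),e.round(1),"rect",cv2.minAreaRect(W),cv2.minAreaRect(W2),"circ",cv2.minEnclosingCircle(W),cv2.minEnclosingCircle(W2))
    H=cv2.cvtColor(t.img,cv2.COLOR_RGB2HSV); 
    print(t.plane([[317,218]],25),s.plane([[344,249]],25))
E
python3 m.py
```

```text
PAD block tri [550.4 354.1  -3.7] err 4.4 top@4 [547.5 349.8   4. ] scene@4 [554.7 348.8   4. ] rect ((547.6676025390625, 350.24798583984375), (71.38435363769531, 70.91434478759766), 1.0235852003097534) line (np.float32(27.441938), 66) (np.float32(26.477467), 31)
PAD lens tri [448.2  93.3  -4. ] err 4.7 top@4 [446.   90.7   4. ] scene@4 [453.7  90.4   4. ] rect ((446.2445068359375, 90.88011169433594), (70.56918334960938, 70.8104019165039), 85.31369018554688) line (np.float32(175.7533), 82) (np.float32(174.80373), 51)
PAD mirror tri [ 562.2 -349.    -6.1] err 4.2 top@4 [ 559.4 -347.8    4. ] scene@4 [ 567.3 -347.8    4. ] rect ((558.0545654296875, -348.291015625), (71.58570098876953, 67.87337493896484), 14.580876350402832) line (np.float32(14.769377), 46) (np.float32(15.093151), 91)
PAD iris tri [650.4 116.   -3.6] err 5.3 top@4 [646.4 113.2   4. ] scene@4 [654.1 113.3   4. ] rect ((646.8949584960938, 113.35004425048828), (88.43550872802734, 59.93828582763672), 29.828413009643555) line (np.float32(29.704866), 91) (np.float32(29.75903), 55)
OBJ lens tri [ 461.8 -112.5   -3.6] 4.9 rect 
[... 1236 characters left out ...]
61990356445) ((390.31536865234375, 285.8872985839844), (21.971946716308594, 21.010967254638672), 42.88655471801758) circ ((384.5586853027344, 285.2798767089844), 12.449474334716797) ((391.67266845703125, 286.1283264160156), 12.495091438293457)
OBJ mirror tri [ 363.7 -308.3  -27.6] 8.8 rect ((364.9027099609375, -293.9772033691406), (47.426448822021484, 24.51232147216797), 29.06656837463379) ((382.144287109375, -316.51953125), (37.266510009765625, 17.130828857421875), 25.012939453125) circ ((369.2157897949219, -301.7951965332031), 23.7984676361084) ((380.73541259765625, -313.9776916503906), 19.11686897277832)
[[570.59890904   7.46427058  25.        ]] [[568.90051397  10.21710123  25.        ]]
```

Run:
```python
from h import *
t=Cam("top"); s=Cam("scene")
def g(c,u,v,r):
    return cv2.resize(np.clip(c.img[v-r:v+r,u-r:u+r,::-1].astype(float)*1.8,0,255).astype(np.uint8),(390,390),interpolation=cv2.INTER_CUBIC)
# 390/39... r=19.5 -> use r=20: scale 9.75
a=np.vstack([np.hstack([g(t,175,317,20),g(t,486,318,20)])])
cv2.imwrite("pics/z1.png",a)
a=np.vstack([np.hstack([g(s,362,135,20),g(s,160,289,20)])])
cv2.imwrite("pics/z2.png",a)
for c in (t,s):
    H=cv2.cvtColor(c.img,cv2.COLOR_RGB2HSV)
    m=((H[...,0]>10)&(H[...,0]<28)&(H[...,1]>120)&(H[...,2]>60)).astype(np.uint8)
    n,l,st,ce=cv2.connectedComponentsWithStats(m)
    for i in range(1,n):
        if 8<st[i,4]<100: print(st[i],ce[i])
```

```text
[369 167  22  11  73] [378.75342466 172.45205479]
[482 303   6   5  19] [484.68421053 305.31578947]
[498 310   6   7  28] [500.75       312.67857143]
[144 284   5   7  30] [145.96666667 286.9       ]
[163 288   6   7  31] [165.22580645 291.        ]
```

View pics/z1.png

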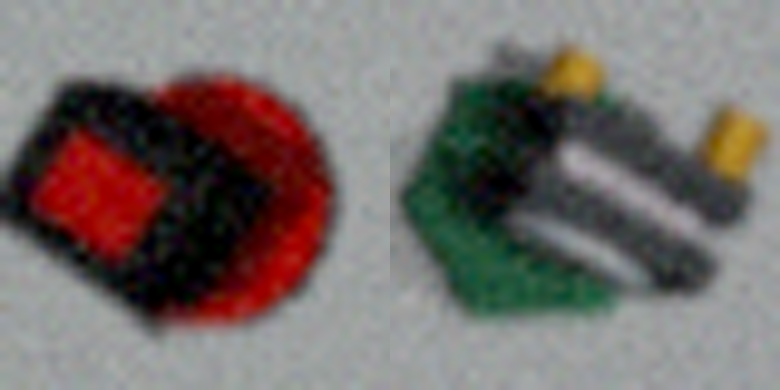

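View pics/z2.png

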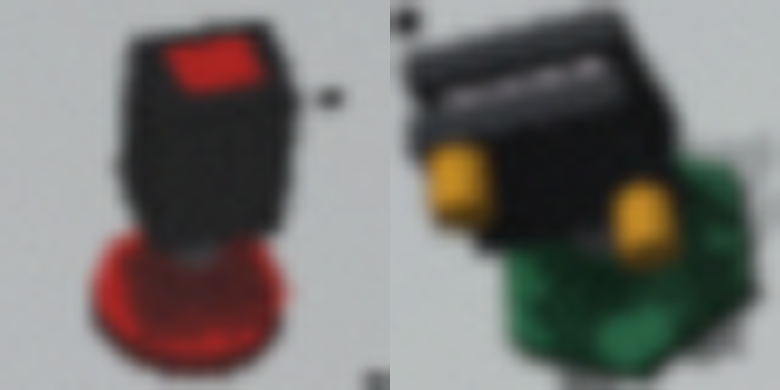

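Run:
```python
from m import *
k=[tri(t,a,s,b) for a,b in (((484.7,305.3),(146,286.9)),((500.7,312.7),(165.2,291)))]
# association may be swapped
print(k); k2=[tri(t,a,s,b) for a,b in (((484.7,305.3),(165.2,291)),((500.7,312.7),(146,286.9)))]; print(k2)
def P(o,pts,z): return t.plane(np.array(pts,float)/9.75-0.45+np.array(o),z)[:,:2]
def ang(a,b): d=b-a; return np.degrees(np.arctan2(d[1],d[0])).round(1),np.linalg.norm(d).round(1)
p=P((155,297),[(30,205),(75,135),(165,185),(120,258)],80); print("patch",p.mean(0),ang(p[0],p[1]),ang(p[1],p[2]),ang(p[3],p[2]),ang(p[0],p[3]))
p=P((155,297),[(5,210),(70,82),(155,330)],80); print("edge",ang(p[0],p[1]),ang(p[0],p[2]))
p=P((466,298),[(170,155),(310,225),(125,215),(225,290)],80); print("mirror y",ang(p[0],p[1]),ang(p[2],p[3]),p)
p=P((466,298),[(65,85),(12,190),(78,310),(215,310)],4);print("hex",p,(p[1]+p[3]-p[2]),p[0]+p[2]-p[1],(p[0]+p[3])/2,[ang(p[i],p[i+1]) for i in range(3)])
# block base circle, right arc
h=hull(mask(t,"red",(186,316,16)));h=t.plane(h,5)[:,:2];
from scipy.optimize import least_squares
h=h[h[:,1]<282]
print(len(h),least_squares(lambda q:np.hypot(*(h-q).T)-25,[385,280]).x)
# head plates in top view: head lens, iris orientation
```

```text
[(array([ 386.63289364, -308.53447559,   71.61283382]), np.float64(31.767918458704855)), (array([ 387.67365468, -313.93002915,   54.38368669]), np.float64(31.88186188558243))]
[(array([ 394.17070204, -300.43813404,   47.52659105]), np.float64(0.25622425555132705)), (array([ 379.06569492, -322.17811847,   74.34051709]), np.float64(0.15187898633348798))]
patch [386.45801792 287.08412089] (np.float64(-33.8), np.float64(15.6)) (np.float64(-118.7), np.float64(19.8)) (np.float64(-32.7), np.float64(16.0)) (np.float64(-119.9), np.float64(20.1))
edge (np.float64(-27.8), np.float64(26.8)) (np.float64(-127.9), np.float64(36.7))
mirror y (np.float64(-118.2), np.float64(29.3)) (np.float64(-128.5), np.float64(23.2)) [[ 378.88651435 -287.62822132]
 [ 365.05887752 -313.4695496 ]
 [ 368.19469725 -278.63065627]
 [ 353.75882019 -296.80901476]]
hex [[ 394.37537224 -287.39505046]
 [ 374.05749074 -275.74095217]
 [ 349.9983692  -287.94503928]
 [ 348.94796783 -315.61226244]] [ 373.00708938 -303.40817533] [ 370.31625069 -299.59913757] [ 371.66167003 -301.50365645] [(np.float64(150.2), np.float64(23.4)), (np.float64(-153.1), np.float64(27.0)), (np.float64(-92.2), np.float64(27.7))]
9 [384.59886764 285.36068819]
```

```bash
cat > go.py <<'E'
from h import *
def go(pos=None,yaw=None):
    st=telemetry.get_state(); p=st["tool_pos"]; Rm=rot(st["tcp_rot"])
    cur=np.degrees(np.arctan2(*Rm.as_matrix()[[1,0],0]))
    tgt=cur if yaw is None else yaw
    while tgt-cur>90: tgt-=180
    while tgt-cur<-90: tgt+=180
    c,s_=np.cos(np.radians(tgt)),np.sin(np.radians(tgt))
    T=R.from_matrix(np.array([[c,s_,0],[s_,-c,0],[0,0,-1.]]))
    d=Rm.inv()*T; pos=p if pos is None else np.array(pos,float)
    print("t",round(st["t"],2),"p",p.round(1),"yaw",cur.round(1),"->",round(float(tgt),1),"q",st["qpos"].round(2),"F",st["wrist_force"].round(1),"w",round(st["gripper_width"],3))
    print("turn",np.degrees(d.as_rotvec()).round(2),"shift cm",(Rm.inv().apply(pos-p)/10).round(2))
if __name__=="__main__":
    import sys
    a=sys.argv[1:]; f=[None if x=="-" else float(x) for x in a]
    go(f[:3] if f and f[0] is not None else None, f[3] if len(f)>3 else None)
E
python3 go.py 520 -350 230 0;python3 - <<'E'
from h import *
t=Cam("top");s=Cam("scene")
crop(t,240,420,180,60,4,"pics/b1.png"); crop(s,90,70,180,120,4,"pics/b2.png")
E
```

```text
t 0.5 p [ 174.4 -600.2  231.3] yaw 16.2 -> 0.0 q [ 1.27  0.33 -0.06  1.46  0.02  1.35 -0.09] F [-1.6 -0.1 -0.9] w 1.0
turn [ 0.  -0.  16.2] shift cm [ 40.17 -14.38   0.13]
```

View pics/b1.png

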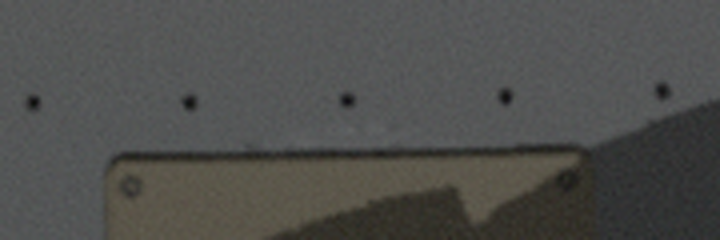

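View pics/b2.png

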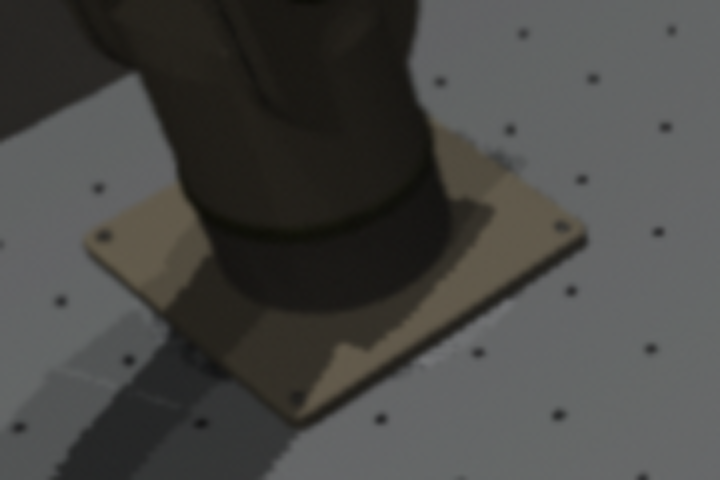

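Run:
```python
from h import *
t=Cam("top");s=Cam("scene")
for z in (0,10,16):
    q=s.plane([(111,130.2),(164.5,172.8),(236,127.5)],z); print(z,q.round(1).tolist(),"centre",((q[0]+q[2])/2).round(1),"edge angs",[np.degrees(np.arctan2(*(q[i+1]-q[i])[[1,0]])) for i in (0,1)])
    q=t.plane([(267,459),(387,457.5)],z); print(q.round(1).tolist(),np.degrees(np.arctan2(*(q[1]-q[0])[[1,0]])))
```

```text
0 [[-121.3, -110.2, 0.0], [100.4, -105.5, 0.0], [104.5, 117.1, 0.0]] centre [-8.4  3.5  0. ] edge angs [np.float64(1.224800309581813), np.float64(88.94045651843813)]
[[112.6, 113.7, 0.0], [111.3, -114.6, 0.0]] -90.3186914949594
10 [[-108.7, -113.8, 10.0], [110.2, -109.1, 10.0], [114.3, 110.7, 10.0]] centre [ 2.8 -1.6 10. ] edge angs [np.float64(1.2248003095818043), np.float64(88.94045651843814)]
[[114.9, 112.5, 10.0], [113.7, -113.7, 10.0]] -90.3186914949594
16 [[-101.1, -115.9, 16.0], [116.0, -111.3, 16.0], [120.1, 106.8, 16.0]] centre [ 9.5 -4.6 16. ] edge angs [np.float64(1.224800309581809), np.float64(88.94045651843811)]
[[116.3, 111.8, 16.0], [115.1, -113.2, 16.0]] -90.31869149495938
```

Request:
send_rows --deltas '[[[0,0,16.2],[40.2,-14.4,0],1],[[0,0,16.2],[40.2,-14.4,0],1],[[0,0,16.2],[40.2,-14.4,0],1],[[0,0,16.2],[40.2,-14.4,0],1],[[0,0,16.2],[40.2,-14.4,0],1],[[0,0,16.2],[40.2,-14.4,0],1],[[0,0,16.2],[40.2,-14.4,0],1],[[0,0,16.2],[40.2,-14.4,0],1]]'

```text
t: 1.37
tool_pos: [442.7, -405.6, 231.6]
tcp_rot: [0.0, 1.0, -0.0, 0.0]
wrist_force: [-0.3, -1.3, 0.6]
gripper_width: 0.996
```

Request:
send_rows --deltas '[[[0,0,0],[12,-38,0],1],[[0,0,0],[12,-38,0],1],[[0,0,0],[12,-38,0],1],[[0,0,0],[12,-38,0],1],[[0,0,0],[12,-38,0],1],[[0,0,0],[12,-38,0],1],[[0,0,0],[12,-38,0],1],[[0,0,0],[12,-38,0],1]]'

```text
t: 2.03
tool_pos: [541.9, -87.2, 231.7]
tcp_rot: [0.0, 1.0, -0.0, 0.0]
wrist_force: [1.8, -1.3, -0.6]
gripper_width: 1.002
```

Run:
```python
from h import *
t=Cam("top");s=Cam("scene")
cv2.imwrite("pics/t2.png",t.img[...,::-1]);cv2.imwrite("pics/s2.png",s.img[...,::-1])
st=telemetry.get_state();print(st["tool_pos"],st["qpos"]);print(t.proj(st["tool_pos"]),s.proj(st["tool_pos"]))
```

```text
[543.20117025 -80.7317649  231.8106516 ] [ 0.46240239  0.19580746 -0.44925427  1.6450829   0.08434781  1.31905689
 -1.56032494]
[[370.68291012 208.81365297]] [[301.43788514 204.38785526]]
```

View pics/t2.png

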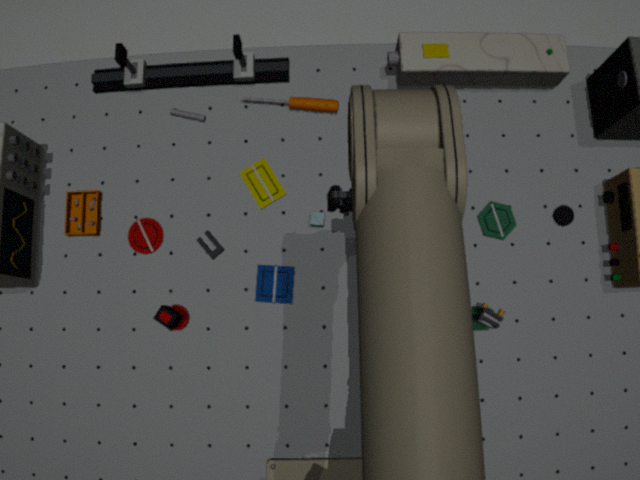

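View pics/s2.png

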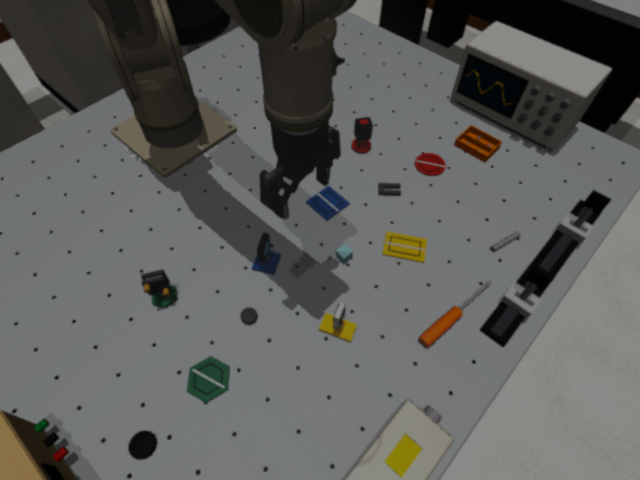

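Request:
send_rows --deltas '[[[0,0,0],[0,-4,4],0],[[0,0,0],[0,-4,8],0],[[0,0,0],[0,-4,9],0],[[0,0,0],[0,-4,9],0],[[0,0,0],[0,-4,9],0],[[0,0,0],[0,-4,9],0],[[0,0,0],[0,-4,9],0],[[0,0,0],[0,-4,9],0]]'

```text
t: 2.8
tool_pos: [542.7, -49.7, 143.0]
tcp_rot: [0.0, 1.0, -0.0, 0.001]
wrist_force: [-0.6, -0.1, -0.3]
gripper_width: 0.001
```

Run:
```python
from h import *
s=Cam("scene")
st=telemetry.get_state();print(st["tool_pos"],st["gripper_width"]);p=s.proj(st["tool_pos"])[0];print(p)
u,v=int(p[0])-40,int(p[1])-45
c=cv2.resize(np.clip(s.img[v:v+60,u:u+80,::-1]*1.8,0,255).astype(np.uint8),None,fx=10,fy=10,interpolation=cv2.INTER_CUBIC)
print(u,v); cv2.imwrite("pics/tip.png",c)
```

```text
[542.45974875 -49.60237434 142.70384799] 0.000624833682870608
[314.56804384 225.4010526 ]
274 180
```

View pics/tip.png

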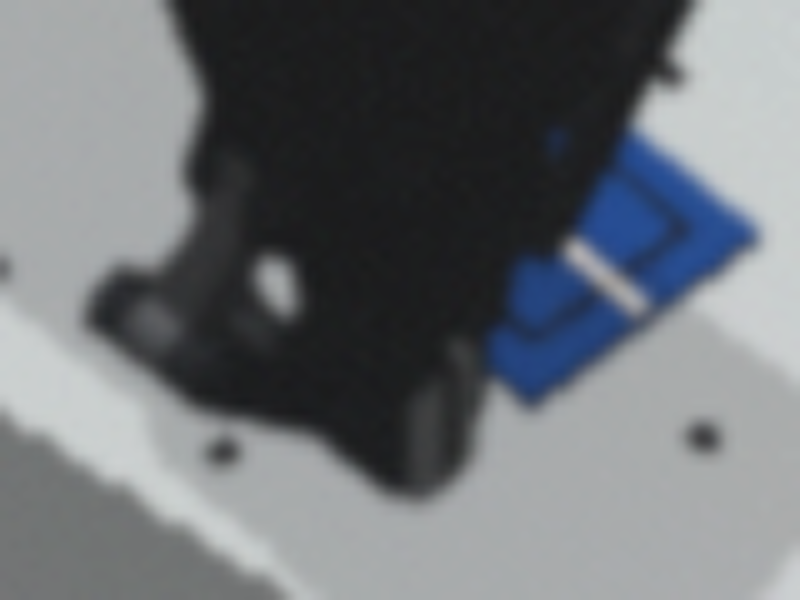

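Run:
```python
from h import *
s=Cam("scene")
p=telemetry.get_state()["tool_pos"]
for d in [(0,0,0),(11,0,0),(-11,0,0),(0,10,0),(0,-10,0),(0,0,10),(11,10,0),(11,-10,0),(-11,-10,0),(11,0,30)]:
    print(d,((s.proj(p+np.array(d))[0]-[274,180])*10+5).round())
```

```text
(0, 0, 0) [410. 459.]
(11, 0, 0) [455. 493.]
(-11, 0, 0) [366. 426.]
(0, 10, 0) [448. 426.]
(0, -10, 0) [372. 492.]
(0, 0, 10) [410. 426.]
(11, 10, 0) [493. 460.]
(11, -10, 0) [417. 526.]
(-11, -10, 0) [328. 458.]
(11, 0, 30) [456. 392.]
```

Request:
send_rows --deltas '[[[0,0,-57],[-6,-20,-4],0.5],[[0,0,-57],[-6,-20,-4],1],[[0,0,-57],[-6,-20,-4],1],[[0,0,-57],[-6,-20,-4],1],[[0,0,-57],[-6,-20,-4],1],[[0,0,-57],[-6,-20,-4],1],[[0,0,-57],[-6,-20,-4],1],[[0,0,-57],[-6,-20,-4],1]]'

```text
t: 3.57
tool_pos: [481.6, 151.9, 182.1]
tcp_rot: [0.0, 0.877, 0.481, 0.001]
wrist_force: [-0.5, 0.1, -0.2]
gripper_width: 1.001
```

```bash
python3 go.py 400 280 180 114; python3 go.py 389 284 180 145
```

```text
t 3.57 p [481.6 151.9 182.1] yaw 57.5 -> 114.0 q [ 0.27  0.17 -0.72  1.81  0.12  1.21 -1.05] F [-0.5  0.1 -0.2] w 1.001
turn [  0.09  -0.   -56.52] shift cm [  6.41 -13.77   0.2 ]
t 3.57 p [481.6 151.9 182.1] yaw 57.5 -> 145.0 q [ 0.27  0.17 -0.72  1.81  0.12  1.21 -1.05] F [-0.5  0.1 -0.2] w 1.001
turn [ 9.000e-02  2.000e-02 -8.752e+01] shift cm [  6.15 -14.91   0.2 ]
```

Request:
send_rows --deltas '[[[0,0,-57],[6.2,-14.9,0],1],[[0,0,-57],[6.2,-14.9,0],1],[[0,0,-57],[6.2,-14.9,0],1],[[0,0,-57],[6.2,-14.9,0],1],[[0,0,-57],[6.2,-14.9,0],1],[[0,0,-57],[6.2,-14.9,0],1],[[0,0,-57],[6.2,-14.9,0],1],[[0,0,-57],[6.2,-14.9,0],1]]'

```text
t: 4.23
tool_pos: [390.6, 284.2, 181.8]
tcp_rot: [0.0, 0.542, 0.84, 0.0]
wrist_force: [0.2, -1.1, -0.8]
gripper_width: 1.003
```

```bash
python3 go.py 389 284 110 145
```

```text
t 4.23 p [390.6 284.2 181.8] yaw 114.4 -> 145.0 q [ 0.16  0.14 -0.94  1.85  0.12  1.21 -0.39] F [ 0.2 -1.1 -0.8] w 1.003
turn [  0.04   0.04 -30.62] shift cm [ 0.05 -0.16  7.18]
```

Request:
send_rows --deltas '[[[0,0,-30.6],[0,-0.2,2],1],[[0,0,-30.6],[0,-0.2,4],1],[[0,0,-30.6],[0,-0.2,6],1],[[0,0,-30.6],[0,-0.2,7.2],1],[[0,0,-30.6],[0,-0.2,7.2],1],[[0,0,-30.6],[0,-0.2,7.2],1]]'

```text
t: 4.73
tool_pos: [388.5, 283.0, 108.9]
tcp_rot: [-0.0, 0.303, 0.953, -0.0]
wrist_force: [-0.1, -0.7, 0.1]
gripper_width: 1.0
```

```bash
python3 go.py 389 284 40 145
python3 - <<'E'
from h import *
t=Cam("top");s=Cam("scene")
crop(s,310,80,100,100,6,"pics/s3.png");
E
```

```text
t 4.73 p [388.5 283.  108.9] yaw 144.7 -> 145.0 q [ 0.17  0.26 -0.98  1.94  0.24  1.07  0.04] F [-0.1 -0.7  0.1] w 1.0
turn [-0.05 -0.03 -0.31] shift cm [0.01 0.12 6.89]
```

View pics/s3.png

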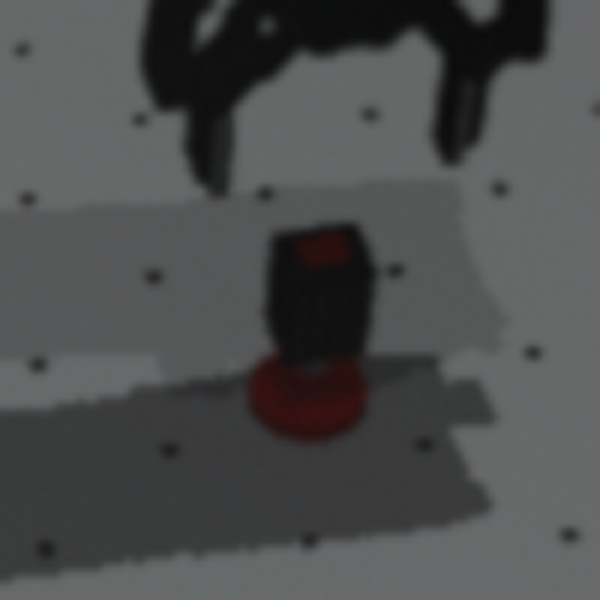

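Request:
send_rows --deltas '[[[0,0,0],[0,0.1,2],1],[[0,0,0],[0,0.1,4],1],[[0,0,0],[0,0.1,6],1],[[0,0,0],[0,0.1,6.9],1],[[0,0,0],[0,0.1,6.9],1],[[0,0,0],[0,0.1,6.9],1]]'

```text
t: 5.33
tool_pos: [389.4, 284.4, 41.0]
tcp_rot: [0.0, 0.304, 0.953, 0.0]
wrist_force: [0.8, 0.1, 0.9]
gripper_width: 0.998
```

Run:
```python
from h import *
s=Cam("scene");print(telemetry.get_state()["tool_pos"])
crop(s,310,80,100,100,6,"pics/s4.png");
```

```text
[389.75970765 284.59295996  41.38824977]
```

View pics/s4.png

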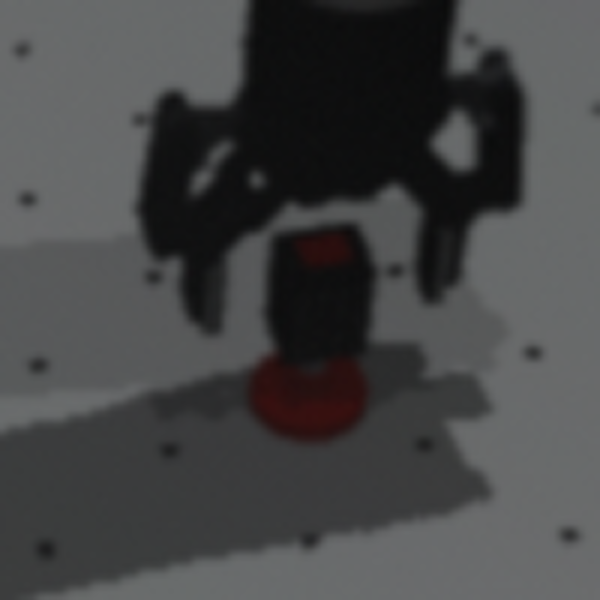

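Request:
send_rows --deltas '[[[0,0,0],[0,0,0],0.7],[[0,0,0],[0,0,0],0.55],[[0,0,0],[0,0,0],0.4],[[0,0,0],[0,0,0],0.25],[[0,0,0],[0,0,0],0.1],[[0,0,0],[0,0,0],0.1],[[0,0,0],[0,0,0],0.1],[[0,0,0],[0,0,0],0.1]]' --newtons 40

```text
t: 6.05
tool_pos: [389.6, 284.1, 40.8]
tcp_rot: [0.0, 0.304, 0.953, 0.0]
wrist_force: [0.1, -1.9, 6.7]
gripper_width: 0.418
```

Run:
```python
from h import *
s=Cam("scene");st=telemetry.get_state();print(st["tool_pos"],st["gripper_width"])
crop(s,310,80,100,100,6,"pics/s5.png");
```

```text
[389.57474557 284.13599972  40.75950239] 0.418337269640046
```

View pics/s5.png

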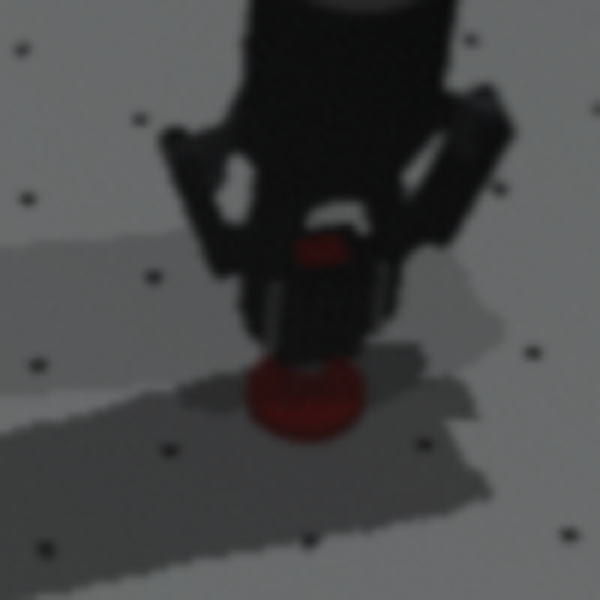

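Request:
send_rows --deltas '[[[0,0,0],[0,0,-1],0.1],[[0,0,0],[0,0,-2.5],0.1],[[0,0,0],[0,0,-4],0.1],[[0,0,0],[0,0,-5],0.1],[[0,0,0],[0,0,-5],0.1]]'

```text
t: 6.52
tool_pos: [390.1, 284.7, 92.3]
tcp_rot: [0.001, 0.304, 0.953, 0.001]
wrist_force: [-0.4, -0.4, -2.8]
gripper_width: 0.418
```

```bash
python3 go.py 551 349.5 90 207.4
python3 - <<'E'
from h import *
s=Cam("scene")
crop(s,310,80,100,100,6,"pics/s6.png");
E
```

```text
t 6.52 p [390.1 284.7  92.3] yaw 144.6 -> 207.4 q [ 0.15  0.29 -0.97  1.95  0.28  1.04  0.01] F [-0.4 -0.4 -2.8] w 0.418
turn [  0.07   0.16 -62.8 ] shift cm [-9.36 14.6   0.28]
```

View pics/s6.png

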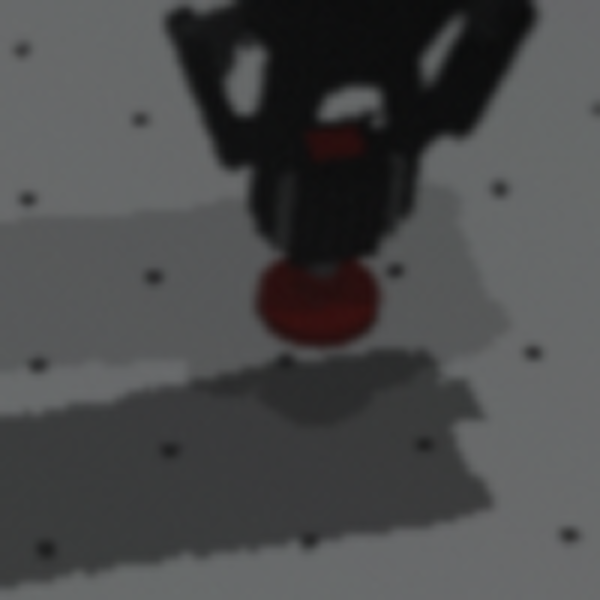

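Lifted and held. The block is clear of the table, so I move it above its pad, at moderate speed.

Request:
send_rows --deltas '[[[0,0,-4],[-0.7,1.0,0],0.1],[[0,0,-10],[-1.9,3.0,0],0.1],[[0,0,-17],[-3.2,5.0,0],0.1],[[0,0,-24],[-4.5,7.0,0],0.1],[[0,0,-31],[-5.8,9.0,0],0.1],[[0,0,-38],[-7.1,11.0,0],0.1],[[0,0,-45],[-8.4,13.0,0],0.1],[[0,0,-50],[-9.4,14.6,0.2],0.1]]'

```text
t: 7.23
tool_pos: [551.8, 348.4, 86.8]
tcp_rot: [-0.001, -0.13, 0.992, -0.0]
wrist_force: [-0.5, 0.5, -1.1]
gripper_width: 0.417
```

```bash
python3 go.py 551 349.5 65 207.4
```

```text
t 7.23 p [551.8 348.4  86.8] yaw -165.1 -> -152.6 q [ 0.03  0.71 -0.96  1.5   0.6   1.25  0.82] F [-0.5  0.5 -1.1] w 0.417
turn [ -0.02  -0.07 -12.49] shift cm [0.05 0.13 2.18]
```

Request:
send_rows --deltas '[[[0,0,-4],[0,0,0.8],0.1],[[0,0,-9],[0,0,1.8],0.1],[[0,0,-12.5],[0,0,2.5],0.1],[[0,0,-12.5],[0,0,3],0.1],[[0,0,-12.5],[0,0,3.3],0.1],[[0,0,-12.5],[0,0,3.3],0.1],[[0,0,-12.5],[0,0,3.3],0.1]]'

```text
t: 7.82
tool_pos: [550.4, 348.6, 55.2]
tcp_rot: [-0.0, -0.234, 0.972, -0.0]
wrist_force: [0.2, 0.1, -1.9]
gripper_width: 0.414
```

```bash
python3 go.py 551 349.5 45 207.4;python3 - <<'E'
from h import *
s=Cam("scene");t=Cam("top")
crop(s,380,100,100,100,6,"pics/s7.png"); crop(t,95,186,100,100,6,"pics/t7.png")
E
```

```text
t 7.82 p [550.4 348.6  55.2] yaw -153.0 -> -152.6 q [ 0.04  0.76 -0.98  1.53  0.66  1.21  0.99] F [ 0.2  0.1 -1.9] w 0.414
turn [-0.01 -0.01 -0.38] shift cm [-0.1   0.05  1.02]
```

View pics/s7.png

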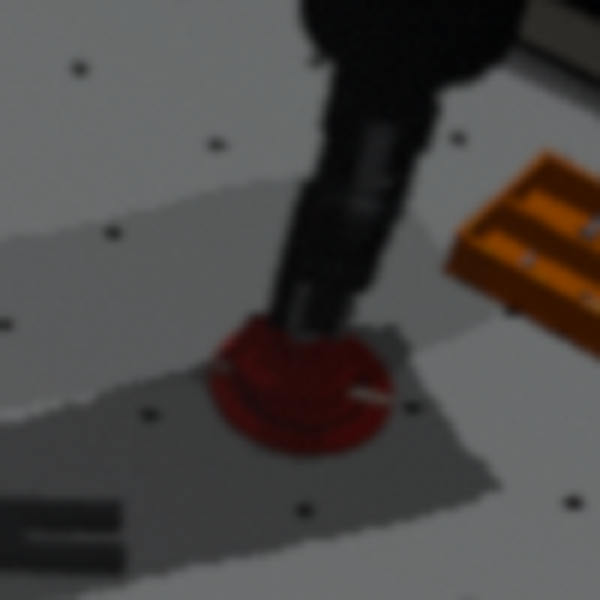

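View pics/t7.png

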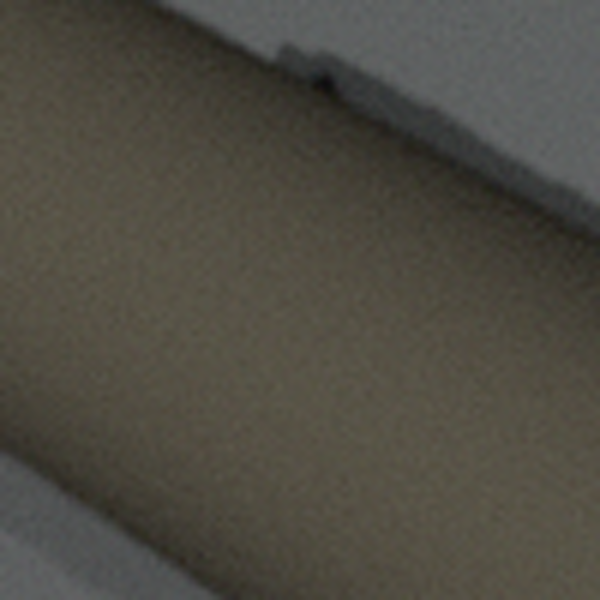

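Request:
send_rows --deltas '[[[0,0,0],[0,0.05,0.3],0.1],[[0,0,0],[0,0.05,0.6],0.1],[[0,0,0],[0,0.05,0.8],0.1],[[0,0,0],[0,0.05,0.95],0.1],[[0,0,0],[0,0.05,1.0],0.1],[[0,0,0],[0,0.05,1.0],0.1]]'

```text
t: 8.42
tool_pos: [550.1, 349.0, 45.1]
tcp_rot: [-0.0, -0.234, 0.972, -0.0]
wrist_force: [-0.5, 0.3, -2.3]
gripper_width: 0.417
```

Request:
send_rows --deltas '[[[0,0,0],[0,0,0.05],0.1],[[0,0,0],[0,0,0.1],0.1],[[0,0,0],[0,0,0.1],0.1]]'

```text
t: 8.67
tool_pos: [550.3, 349.2, 44.9]
tcp_rot: [0.0, -0.234, 0.972, -0.0]
wrist_force: [-1.2, -1.4, 2.8]
gripper_width: 0.418
```

Contact made (force now pushing up). I open slowly and look.

Request:
send_rows --deltas '[[[0,0,0],[0,0,0],0.46],[[0,0,0],[0,0,0],0.5],[[0,0,0],[0,0,0],0.6],[[0,0,0],[0,0,0],0.8],[[0,0,0],[0,0,0],1],[[0,0,0],[0,0,0],1],[[0,0,0],[0,0,-2],1],[[0,0,0],[0,0,-5],1]]'

```text
t: 9.33
tool_pos: [548.9, 347.7, 92.0]
tcp_rot: [-0.002, -0.234, 0.972, -0.001]
wrist_force: [0.0, -0.6, -0.3]
gripper_width: 1.001
```

Request:
send_rows --deltas '[[[0,0,0],[0,0,-4],1],[[0,0,0],[0,0,-8],1],[[0,0,0],[0,0,-8],1],[[0,0,0],[0,0,-8],1]]'

```text
t: 9.67
tool_pos: [550.9, 350.1, 176.9]
tcp_rot: [0.002, -0.234, 0.972, 0.001]
wrist_force: [-0.9, -0.9, 0.0]
gripper_width: 0.995
```

```bash
python3 go.py 500 150 190 140;python3 - <<'E'
from h import *
s=Cam("scene")
crop(s,380,100,100,100,6,"pics/s8.png")
E
```

```text
t 9.67 p [550.9 350.1 176.9] yaw -152.9 -> -220.0 q [ 0.07  0.65 -1.05  1.42  0.56  1.4   1.06] F [-0.9 -0.9  0. ] w 0.995
turn [ 0.16  0.22 67.1 ] shift cm [ 13.65 -15.49  -1.37]
```

View pics/s8.png

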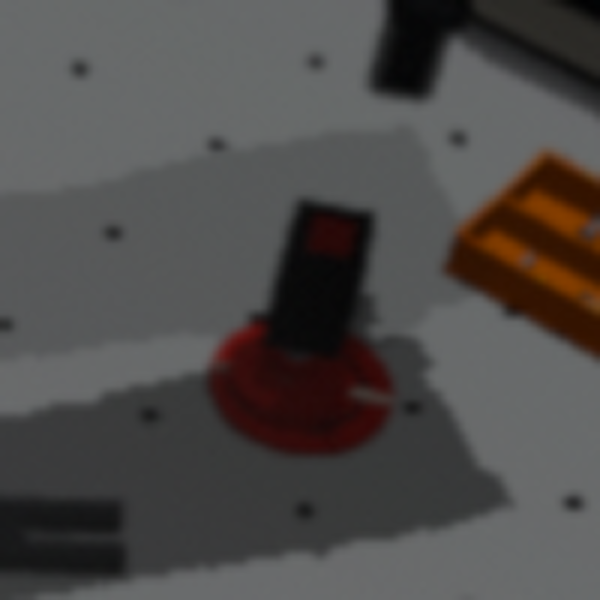

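```bash
python3 go.py 470 -70 180 209
```

```text
t 9.72 p [550.5 349.2 174.8] yaw -152.9 -> -151.0 q [ 0.07  0.65 -1.05  1.42  0.56  1.39  1.05] F [ 0.5 -0.7 -2. ] w 1.0
turn [-0.02  0.08 -1.9 ] shift cm [ 26.26 -33.65  -0.54]
```

Request:
send_rows --deltas '[[[0,0,-1.9],[26.3,-33.6,-0.5],1],[[0,0,-1.9],[26.3,-33.6,-0.5],1],[[0,0,-1.9],[26.3,-33.6,-0.5],1],[[0,0,-1.9],[26.3,-33.6,-0.5],1],[[0,0,-1.9],[26.3,-33.6,-0.5],1],[[0,0,-1.9],[26.3,-33.6,-0.5],1],[[0,0,-1.9],[26.3,-33.6,-0.5],1],[[0,0,-1.9],[26.3,-33.6,-0.5],1]]'

```text
t: 10.38
tool_pos: [485.3, 19.5, 176.8]
tcp_rot: [-0.001, -0.25, 0.968, 0.0]
wrist_force: [0.9, -1.1, 0.6]
gripper_width: 1.0
```

```bash
cat > mb.py <<'E'
from m import *
crop(s,400,120,60,60,7,"pics/s9.png"); crop(t,115,206,60,60,7,"pics/t9.png")
h=hull(mask(t,"red",(145,236,24)));hs=hull(mask(s,"red",(430,166,20)))
print("pad",cv2.minEnclosingCircle(t.plane(h,4)[:,:2].astype(np.float32)),cv2.minEnclosingCircle(s.plane(hs,4)[:,:2].astype(np.float32)))
E
python3 mb.py; python3 go.py 459 -113 110 209
```

```text
pad ((548.6443481445312, 351.7023010253906), 38.762638092041016) ((553.5601806640625, 349.6372985839844), 37.82413864135742)
t 10.48 p [485.6  11.6 176.3] yaw -151.9 -> -151.0 q [ 1.03  0.28 -1.28  1.84  0.28  1.23  1.73] F [ 0.4  0.6 -0.5] w 1.0
turn [-0.06 -0.26 -0.86] shift cm [ 8.19 -9.72  6.68]
```

View pics/s9.png

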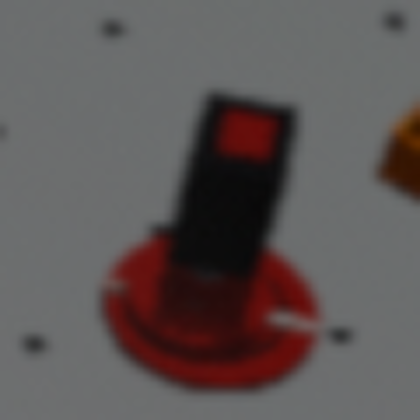

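View pics/t9.png

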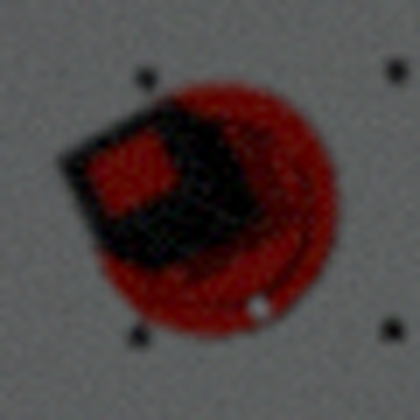

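Run:
```python
from m import *
ht=hull(mask(t,"red",(134,230,8)));
print(cen(ht))
a=np.array([134-.4,230.6-.4]); b=np.array([435.4-.4,139.3-.4])
print(t.plane([a],84),s.plane([b],84),tri(t,a,s,b))
# pad centre via blurred hull fits with known radius 37 using all hull points
from scipy.optimize import least_squares
for c,bx in ((t,(145,236,24)),(s,(430,163,20))):
    h=hull(mask(c,"red",bx)); w=c.plane(h,4)[:,:2]
    r=least_squares(lambda q:np.hypot(*(w-q[:2]).T)-q[2],[548,350,37],loss="soft_l1"); print(r.x)
```

```text
[134.53030303 231.24747475]
[[546.69155449 347.30133201  84.        ]] [[547.16659332 347.02633896  84.        ]] (array([546.8563373 , 347.57544431,  83.40599528]), np.float64(0.15471835187795735))
[547.59404936 349.85141381  36.45428353]
[554.41422266 349.33793203  36.77661158]
```

Request:
send_rows --deltas '[[[0,0,20],[0,0,0],1],[[0,0,40],[0,0,0],1],[[0,0,57],[0,0,0],1],[[0,0,57],[0,0,0],1],[[0,0,57],[0,0,0],1],[[0,0,57],[0,0,0],1],[[0,0,57],[0,0,0],1],[[0,0,57],[0,0,0],1]]'

```text
t: 11.25
tool_pos: [486.5, 24.3, 177.6]
tcp_rot: [-0.001, 0.243, 0.97, 0.0]
wrist_force: [0.2, -1.1, 1.0]
gripper_width: 1.002
```

```bash
python3 go.py 459 -113 170 119
```

```text
t 11.25 p [486.5  24.3 177.6] yaw 151.9 -> 119.0 q [ 0.87  0.2  -1.1   1.84  0.19  1.21  0.79] F [ 0.2 -1.1  1. ] w 1.002
turn [-0.   -0.07 32.87] shift cm [ -4.04 -13.4    0.75]
```

Request:
send_rows --deltas '[[[0,0,57],[-3.9,-13.3,0],1],[[0,0,57],[-3.9,-13.3,0],1],[[0,0,57],[-3.9,-13.3,0],1],[[0,0,57],[-3.9,-13.3,0],1],[[0,0,57],[-3.9,-13.3,0],1],[[0,0,57],[-3.9,-13.3,0],1],[[0,0,57],[-3.9,-13.3,0],1],[[0,0,57],[-3.9,-13.3,0],1]]'

```text
t: 11.92
tool_pos: [459.2, -111.7, 177.5]
tcp_rot: [-0.001, 0.676, 0.736, 0.0]
wrist_force: [0.5, 0.7, -0.3]
gripper_width: 0.996
```

Request:
send_rows --deltas '[[[0,0,57],[0,0,0],1],[[0,0,57],[0,0,0],1],[[0,0,57],[0,0,0],1],[[0,0,57],[0,0,0],1],[[0,0,57],[0,0,0],1],[[0,0,57],[0,0,0],1],[[0,0,57],[0,0,0],1],[[0,0,57],[0,0,0],1]]'

```text
t: 12.58
tool_pos: [459.2, -111.5, 177.4]
tcp_rot: [-0.001, 0.946, 0.325, -0.0]
wrist_force: [0.1, 0.1, -0.2]
gripper_width: 1.002
```

```bash
python3 go.py 462 -112.4 108 29
```

```text
t 12.58 p [ 459.2 -111.5  177.4] yaw 37.9 -> 29.0 q [ 0.96  0.1  -0.85  1.88  0.08  1.19 -0.83] F [ 0.1  0.1 -0.2] w 1.002
turn [-0.08  0.02  8.88] shift cm [0.17 0.25 6.94]
```

Request:
send_rows --deltas '[[[0,0,4],[0.2,0.2,2],1],[[0,0,8.9],[0.2,0.2,4],1],[[0,0,8.9],[0.2,0.2,6],1],[[0,0,8.9],[0.2,0.2,6.9],1],[[0,0,8.9],[0.2,0.2,6.9],1],[[0,0,8.9],[0.2,0.2,6.9],1]]'

```text
t: 13.08
tool_pos: [461.9, -112.9, 109.2]
tcp_rot: [-0.001, 0.968, 0.253, -0.0]
wrist_force: [0.3, 0.1, -0.4]
gripper_width: 1.001
```

```bash
python3 go.py 462 -112.4 40 29;python3 - <<'E'
from h import *
s=Cam("scene")
crop(s,215,185,100,100,6,"pics/l1.png")
E
```

```text
t 13.08 p [ 461.9 -112.9  109.2] yaw 29.3 -> 29.0 q [ 0.91  0.2  -0.83  1.95  0.17  1.06 -1.05] F [ 0.3  0.1 -0.4] w 1.001
turn [-0.07  0.01  0.27] shift cm [ 0.04 -0.03  6.92]
```

View pics/l1.png

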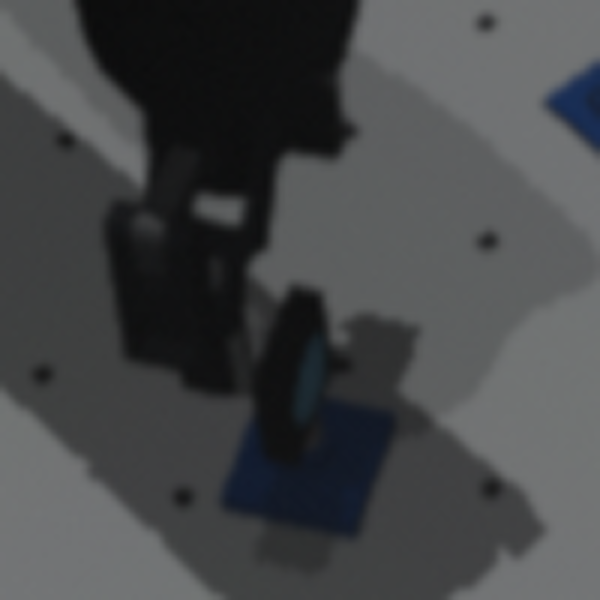

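Request:
send_rows --deltas '[[[0,0,0],[0,0,2],1],[[0,0,0],[0,0,4],1],[[0,0,0],[0,0,6],1],[[0,0,0],[0,0,6.9],1],[[0,0,0],[0,0,6.9],1],[[0,0,0],[0,0,6.9],1]]'

```text
t: 13.63
tool_pos: [462.2, -114.2, 41.1]
tcp_rot: [0.0, 0.968, 0.251, 0.0]
wrist_force: [0.1, -0.4, 0.9]
gripper_width: 1.004
```

Run:
```python
from h import *
s=Cam("scene");print(telemetry.get_state()["tool_pos"])
crop(s,215,185,100,100,6,"pics/l2.png")
```

```text
[ 462.62430175 -114.31475274   41.49829163]
```

View pics/l2.png

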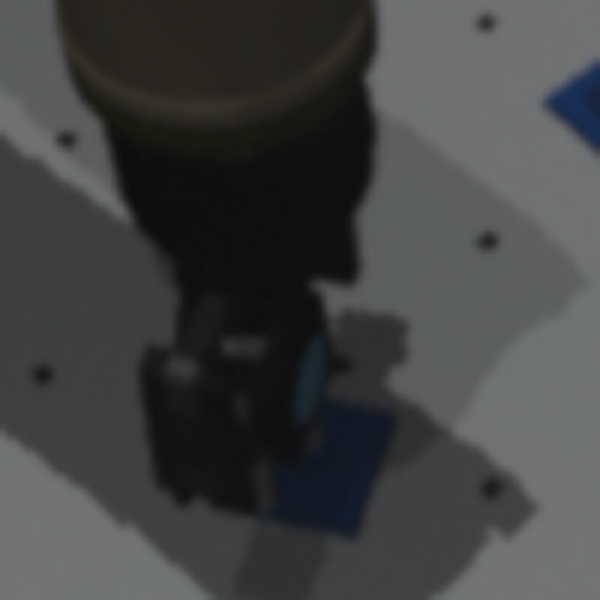

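Not touching yet. Closing.

Request:
send_rows --deltas '[[[0,0,0],[0,0,0],0.75],[[0,0,0],[0,0,0],0.65],[[0,0,0],[0,0,0],0.55],[[0,0,0],[0,0,0],0.45],[[0,0,0],[0,0,0],0.3],[[0,0,0],[0,0,0],0.1],[[0,0,0],[0,0,0],0.1],[[0,0,0],[0,0,0],0.1]]'

```text
t: 14.35
tool_pos: [462.0, -114.4, 40.8]
tcp_rot: [0.0, 0.968, 0.251, 0.0]
wrist_force: [-1.9, 0.5, 6.8]
gripper_width: 0.488
```

Run:
```python
from h import *
s=Cam("scene");print(telemetry.get_state()["tool_pos"])
crop(s,215,185,100,100,6,"pics/l3.png")
```

```text
[ 462.03636529 -114.41072064   40.80874044]
```

View pics/l3.png

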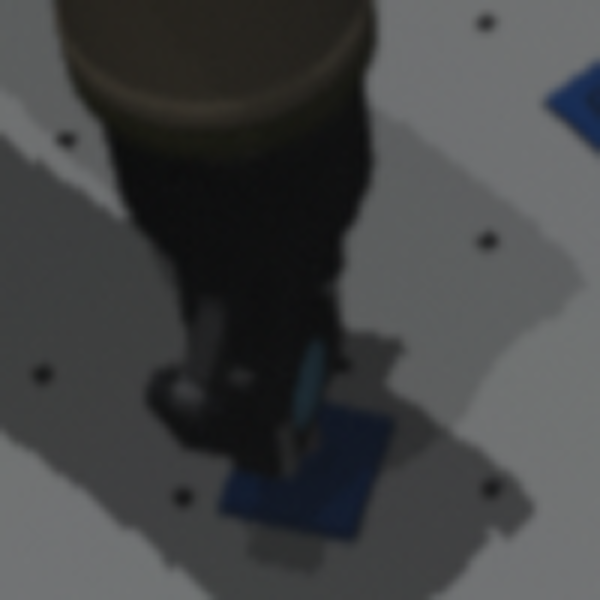

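Request:
send_rows --deltas '[[[0,0,0],[0,0,-1],0.1],[[0,0,0],[0,0,-2.5],0.1],[[0,0,0],[0,0,-4],0.1],[[0,0,0],[0,0,-5],0.1],[[0,0,0],[0,0,-5],0.1]]'

```text
t: 14.82
tool_pos: [462.9, -114.6, 92.4]
tcp_rot: [0.001, 0.968, 0.251, 0.001]
wrist_force: [1.0, 0.3, -2.3]
gripper_width: 0.481
```

```bash
python3 go.py 448.5 91.2 90 -4.2
```

```text
t 14.82 p [ 462.9 -114.6   92.4] yaw 29.1 -> -4.2 q [ 0.91  0.23 -0.82  1.97  0.2   1.02 -1.07] F [ 1.   0.3 -2.3] w 0.481
turn [ 0.12 -0.15 33.3 ] shift cm [  8.75 -18.68   0.2 ]
```

Request:
send_rows --deltas '[[[0,0,3],[0.6,-1.2,0],0.1],[[0,0,8],[2.0,-4.2,0],0.1],[[0,0,13],[3.4,-7.2,0],0.1],[[0,0,18],[4.8,-10.2,0],0.1],[[0,0,23],[6.2,-13.2,0],0.1],[[0,0,28],[7.6,-16.2,0],0.1],[[0,0,32],[8.5,-18.1,0.1],0.1],[[0,0,33.3],[8.7,-18.7,0.2],0.1]]'

```text
t: 15.48
tool_pos: [445.9, 95.4, 88.0]
tcp_rot: [-0.001, 0.999, -0.036, 0.0]
wrist_force: [-0.2, -0.9, -1.8]
gripper_width: 0.484
```

```bash
python3 go.py 448.5 91.2 55 -4.2
```

```text
t 15.48 p [445.9  95.4  88. ] yaw -4.2 -> -4.2 q [ 0.54  0.2  -0.9   2.02  0.19  1.   -2.1 ] F [-0.2 -0.9 -1.8] w 0.484
turn [-0.07 -0.01  0.03] shift cm [0.29 0.41 3.3 ]
```

Request:
send_rows --deltas '[[[0,0,0],[0,0,0.8],0.1],[[0,0,0],[0,0,1.8],0.1],[[0,0,0],[0,0,2.6],0.1],[[0,0,0],[0,0,3.2],0.1],[[0,0,0],[0,0,3.2],0.1],[[0,0,0],[0,0,3.2],0.1]]'

```text
t: 15.98
tool_pos: [446.5, 90.9, 55.6]
tcp_rot: [-0.0, 0.999, -0.037, -0.001]
wrist_force: [0.2, 0.2, -1.2]
gripper_width: 0.485
```

```bash
python3 go.py 448.5 91.2 46 -4.2;python3 - <<'E'
from h import *
s=Cam("scene")
crop(s,280,155,100,100,6,"pics/l4.png")
E
```

```text
t 15.98 p [446.5  90.9  55.6] yaw -4.2 -> -4.2 q [ 0.51  0.26 -0.88  2.05  0.25  0.94 -2.14] F [ 0.2  0.2 -1.2] w 0.485
turn [-0.    0.07 -0.03] shift cm [ 0.2  -0.05  0.96]
```

View pics/l4.png

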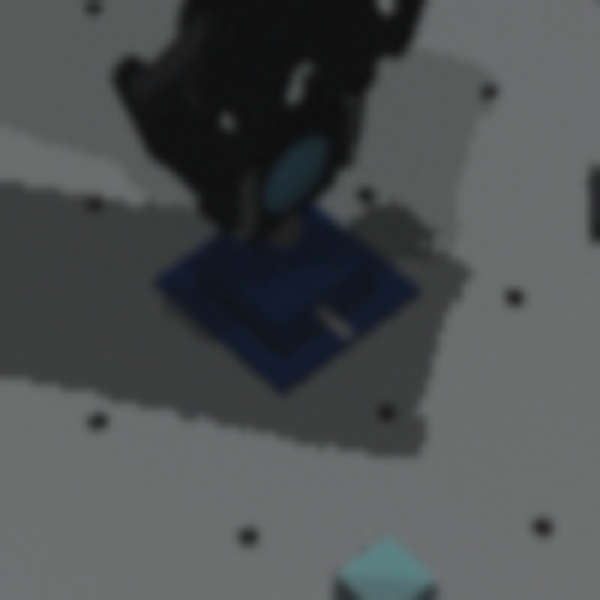

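Request:
send_rows --deltas '[[[0,0,0],[0.1,0,0.3],0.1],[[0,0,0],[0.2,0,0.6],0.1],[[0,0,0],[0.2,0,0.8],0.1],[[0,0,0],[0.2,0,0.95],0.1],[[0,0,0],[0.2,0,1.05],0.1],[[0,0,0],[0.2,0,1.1],0.1],[[0,0,0],[0.2,0,1.1],0.1]]'

```text
t: 16.62
tool_pos: [448.7, 91.3, 45.1]
tcp_rot: [0.0, 0.999, -0.037, -0.0]
wrist_force: [-0.5, 0.3, -0.8]
gripper_width: 0.486
```

Request:
send_rows --deltas '[[[0,0,0],[0,0,0.05],0.1],[[0,0,0],[0,0,0.08],0.1],[[0,0,0],[0,0,0.08],0.1]]'

```text
t: 16.87
tool_pos: [448.9, 91.4, 44.8]
tcp_rot: [0.0, 0.999, -0.037, 0.0]
wrist_force: [-1.9, -0.1, 4.8]
gripper_width: 0.484
```

Request:
send_rows --deltas '[[[0,0,0],[0,0,0],0.52],[[0,0,0],[0,0,0],0.56],[[0,0,0],[0,0,0],0.65],[[0,0,0],[0,0,0],0.85],[[0,0,0],[0,0,0],1],[[0,0,0],[0,0,0],1],[[0,0,0],[0,0,-2],1],[[0,0,0],[0,0,-5],1]]'

```text
t: 17.53
tool_pos: [446.8, 91.0, 93.0]
tcp_rot: [-0.0, 0.999, -0.036, -0.002]
wrist_force: [0.9, -0.4, -0.3]
gripper_width: 0.999
```

Request:
send_rows --deltas '[[[0,0,0],[0,0,-4],1],[[0,0,0],[0,0,-8],1],[[0,0,0],[0,0,-8],1],[[0,0,0],[0,0,-8],1]]'

```text
t: 17.87
tool_pos: [450.1, 91.3, 176.4]
tcp_rot: [0.0, 0.999, -0.037, 0.002]
wrist_force: [0.1, -1.0, -0.7]
gripper_width: 1.001
```

```bash
python3 go.py 580 -60 180 20.4;python3 - <<'E'
from h import *
s=Cam("scene")
crop(s,280,155,100,100,6,"pics/l5.png")
E
```

```text
t 17.87 p [450.1  91.3 176.4] yaw -4.2 -> 20.4 q [ 0.61  0.07 -0.92  1.92  0.06  1.18 -1.98] F [ 0.1 -1.  -0.7] w 1.001
turn [  0.09  -0.25 -24.62] shift cm [14.07 14.14 -0.28]
```

View pics/l5.png

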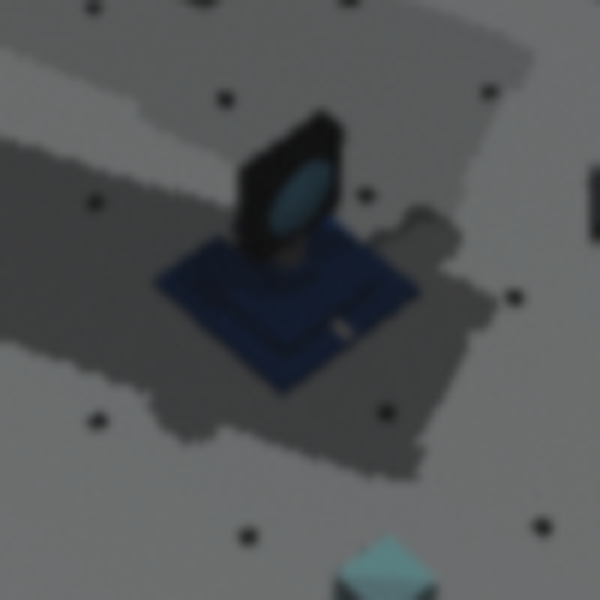

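```bash
python3 go.py 666 -120.5 175 20.4
```

```text
t 17.92 p [449.   91.  174.8] yaw -4.2 -> 20.4 q [ 0.61  0.07 -0.92  1.92  0.06  1.18 -1.98] F [-0.3  0.2 -0.7] w 0.999
turn [  0.06  -0.08 -24.63] shift cm [23.2  19.5   0.03]
```

Request:
send_rows --deltas '[[[0,0,-24.6],[23.2,19.5,0],1],[[0,0,-24.6],[23.2,19.5,0],1],[[0,0,-24.6],[23.2,19.5,0],1],[[0,0,-24.6],[23.2,19.5,0],1],[[0,0,-24.6],[23.2,19.5,0],1],[[0,0,-24.6],[23.2,19.5,0],1],[[0,0,-24.6],[23.2,19.5,0],1],[[0,0,-24.6],[23.2,19.5,0],1]]'

```text
t: 18.58
tool_pos: [667.3, -126.3, 170.3]
tcp_rot: [0.0, 0.985, 0.174, -0.002]
wrist_force: [0.0, -1.0, -0.4]
gripper_width: 0.998
```

```bash
python3 go.py 666 -120.5 115 20.4
cat > ml.py <<'E'
from m import *
ht=hull(mask(t,"blue",(275,284,30)));print("pad",cv2.minAreaRect(t.plane(ht,4)[:,:2].astype(np.float32)))
crop(t,240,250,70,70,8,"pics/l6.png")
E
python3 ml.py
```

```text
t 18.58 p [ 667.3 -126.3  170.3] yaw 20.1 -> 20.4 q [ 0.62  0.6  -0.75  1.34  0.4   1.36 -1.35] F [ 0.  -1.  -0.4] w 0.998
turn [-0.02  0.22 -0.32] shift cm [ 0.1  -0.59  5.53]
pad ((446.3144226074219, 90.80801391601562), (70.79713439941406, 70.77421569824219), 85.14743041992188)
```

View pics/l6.png

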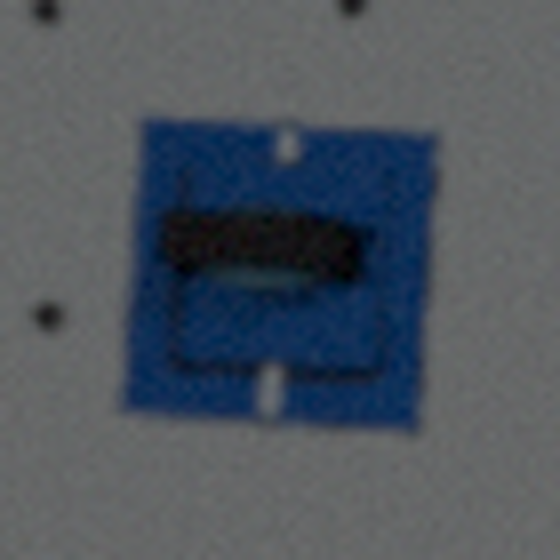

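Request:
send_rows --deltas '[[[0,0,0],[0,0,2],1],[[0,0,0],[0,0,4],1],[[0,0,0],[0,0,5.5],1],[[0,0,0],[0,0,5.5],1],[[0,0,0],[0,0,5.5],1]]'

```text
t: 19.1
tool_pos: [664.9, -119.4, 118.4]
tcp_rot: [-0.0, 0.984, 0.178, -0.001]
wrist_force: [0.2, -0.1, 0.6]
gripper_width: 1.001
```

```bash
python3 go.py 666 -120.5 40 20.4;python3 - <<'E'
from h import *
s=Cam("scene")
crop(s,280,240,110,110,6,"pics/i1.png")
E
```

```text
t 19.1 p [ 664.9 -119.4  118.4] yaw 20.5 -> 20.4 q [ 0.61  0.63 -0.74  1.41  0.43  1.26 -1.37] F [ 0.2 -0.1  0.6] w 1.001
turn [-0.07  0.12  0.06] shift cm [0.08 0.15 7.84]
```

View pics/i1.png

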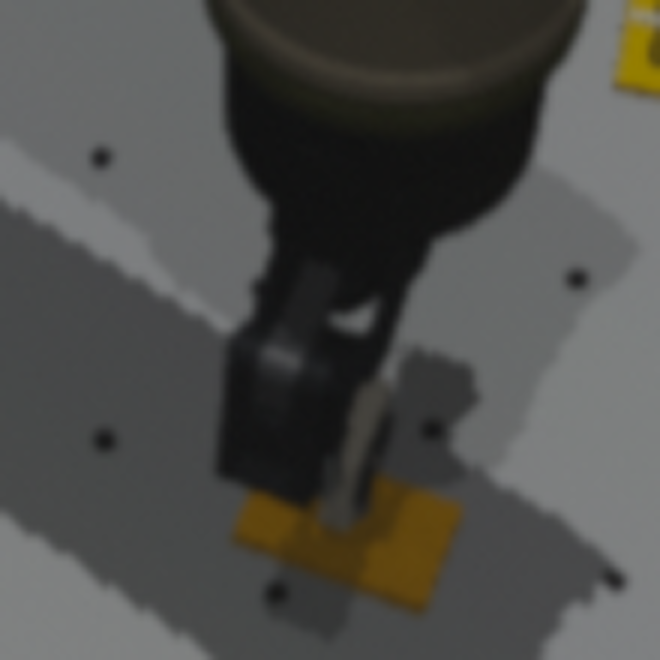

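Request:
send_rows --deltas '[[[0,0,0],[0.1,0.1,2],1],[[0,0,0],[0.1,0.1,4],1],[[0,0,0],[0.1,0.1,6],1],[[0,0,0],[0.1,0.1,7.5],1],[[0,0,0],[0.1,0.1,7.8],1],[[0,0,0],[0.1,0.1,7.8],1],[[0,0,0],[0.1,0.1,7.8],1]]'

```text
t: 19.73
tool_pos: [667.9, -120.6, 42.8]
tcp_rot: [0.0, 0.984, 0.177, 0.001]
wrist_force: [0.5, -0.1, 0.3]
gripper_width: 1.004
```

```bash
python3 go.py 666 -120.5 40 20.4;python3 - <<'E'
from h import *
s=Cam("scene")
crop(s,280,240,110,110,6,"pics/i2.png")
E
```

```text
t 19.73 p [ 667.9 -120.6   42.8] yaw 20.4 -> 20.4 q [ 0.6   0.71 -0.7   1.46  0.48  1.14 -1.4 ] F [ 0.5 -0.1  0.3] w 1.004
turn [ 0.03 -0.08  0.  ] shift cm [-0.17 -0.08  0.28]
```

View pics/i2.png

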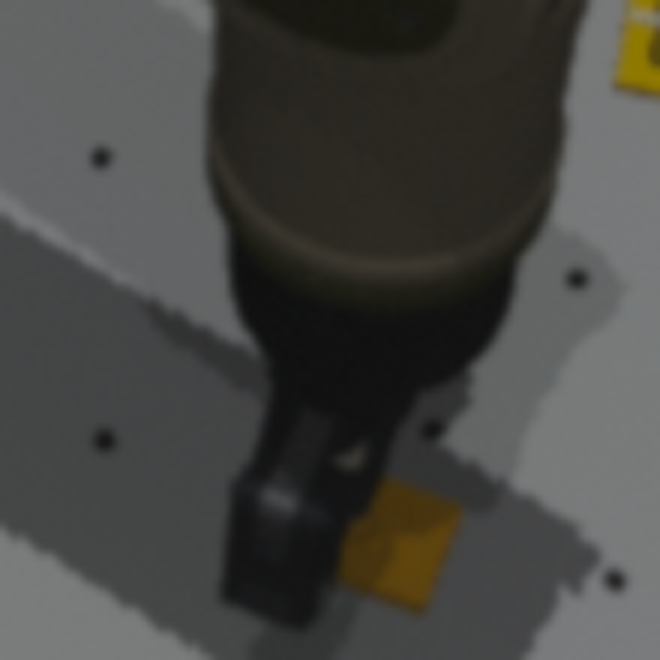

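Request:
send_rows --deltas '[[[0,0,0],[-0.1,0,0.1],0.75],[[0,0,0],[-0.1,0,0.1],0.6],[[0,0,0],[-0.1,0,0.1],0.5],[[0,0,0],[-0.1,0,0.1],0.4],[[0,0,0],[-0.1,0,0.1],0.3],[[0,0,0],[-0.1,0,0.1],0.1],[[0,0,0],[-0.1,0,0.1],0.1],[[0,0,0],[-0.1,0,0.1],0.1]]'

```text
t: 20.45
tool_pos: [666.4, -121.1, 40.8]
tcp_rot: [0.0, 0.984, 0.177, 0.0]
wrist_force: [-1.6, 0.5, 3.2]
gripper_width: 0.37
```

Run:
```python
from h import *
s=Cam("scene")
print(telemetry.get_state()["tool_pos"])
crop(s,280,240,110,110,6,"pics/i3.png")
```

```text
[ 666.36742302 -121.12060145   40.78074972]
```

View pics/i3.png

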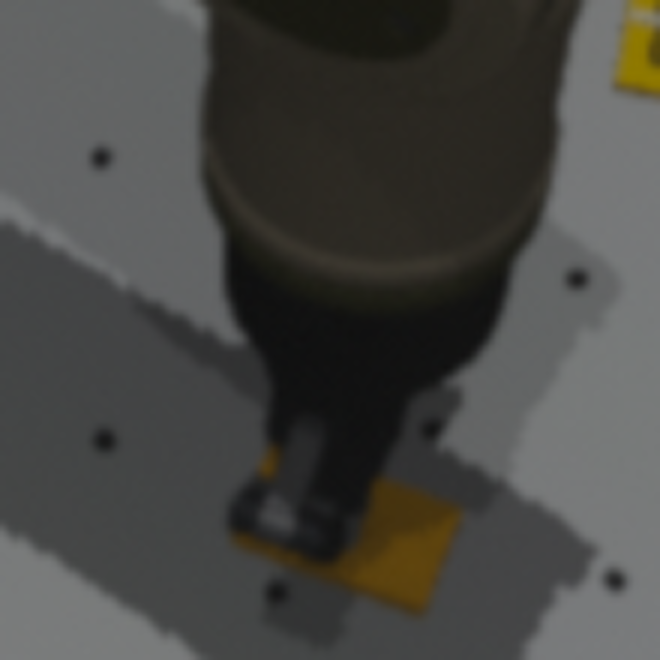

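Request:
send_rows --deltas '[[[0,0,0],[0,0,-1],0.1],[[0,0,0],[0,0,-2.5],0.1],[[0,0,0],[0,0,-4],0.1],[[0,0,0],[0,0,-5],0.1],[[0,0,0],[0,0,-5],0.1]]'

```text
t: 20.92
tool_pos: [668.0, -121.1, 94.3]
tcp_rot: [0.001, 0.984, 0.177, 0.002]
wrist_force: [-0.0, -0.2, -1.3]
gripper_width: 0.368
```

```bash
python3 go.py 649.5 114 90 29.7
```

```text
t 20.92 p [ 668.  -121.1   94.3] yaw 20.4 -> 29.7 q [ 0.61  0.66 -0.73  1.43  0.45  1.22 -1.38] F [-0.  -0.2 -1.3] w 0.368
turn [ 0.17 -0.24 -9.3 ] shift cm [  6.46 -22.68   0.4 ]
```

Request:
send_rows --deltas '[[[0,0,-1],[0.4,-1.5,0],0.1],[[0,0,-2],[1.3,-4.5,0],0.1],[[0,0,-4],[2.3,-8,0],0.1],[[0,0,-5],[3.3,-11.5,0],0.1],[[0,0,-6],[4.3,-15,0],0.1],[[0,0,-8],[5.3,-18.5,0],0.1],[[0,0,-9],[6.2,-21.7,0.1],0.1],[[0,0,-9.3],[6.5,-22.7,0.2],0.1]]'

```text
t: 21.58
tool_pos: [645.6, 122.4, 88.4]
tcp_rot: [-0.002, 0.965, 0.261, 0.0]
wrist_force: [0.3, 0.8, -1.5]
gripper_width: 0.366
```

Request:
send_rows --deltas '[[[0,0,0],[0,0,0.8],0.1],[[0,0,0],[0,0,1.8],0.1],[[0,0,0],[0,0,2.6],0.1],[[0,0,0],[0,0,3.2],0.1],[[0,0,0],[0,0,3.2],0.1],[[0,0,0],[0,0,3.2],0.1]]'

```text
t: 22.08
tool_pos: [647.9, 113.1, 55.7]
tcp_rot: [0.0, 0.967, 0.256, -0.001]
wrist_force: [-1.0, 0.4, -1.9]
gripper_width: 0.369
```

```bash
python3 go.py 649.5 114 46 29.7;python3 - <<'E'
from h import *
s=Cam("scene")
crop(s,355,195,100,100,6,"pics/i4.png")
E
```

```text
t 22.08 p [647.9 113.1  55.7] yaw 29.6 -> 29.7 q [ 0.31  0.68 -0.78  1.51  0.51  1.16 -1.62] F [-1.   0.4 -1.9] w 0.369
turn [-0.01  0.06 -0.09] shift cm [0.19 0.   0.97]
```

View pics/i4.png

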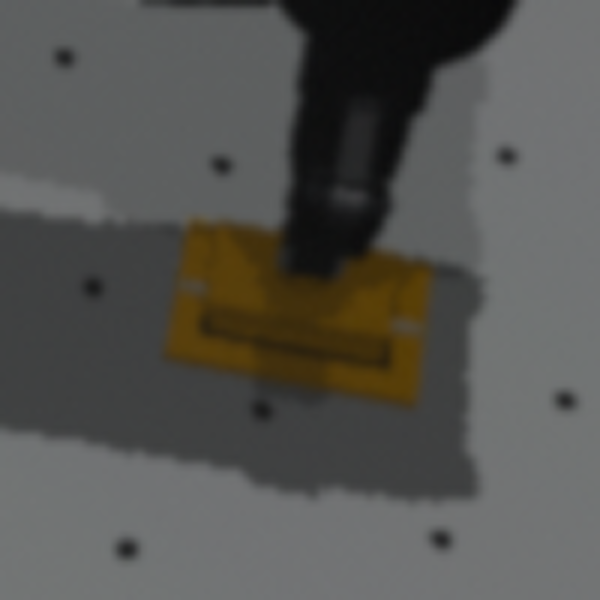

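Request:
send_rows --deltas '[[[0,0,0],[0.1,0,0.3],0.1],[[0,0,0],[0.2,0,0.6],0.1],[[0,0,0],[0.2,0,0.8],0.1],[[0,0,0],[0.2,0,0.95],0.1],[[0,0,0],[0.2,0,1.05],0.1],[[0,0,0],[0.2,0,1.1],0.1],[[0,0,0],[0.2,0,1.12],0.1],[[0,0,0],[0.2,0,1.12],0.1]]'

```text
t: 22.8
tool_pos: [649.7, 115.3, 45.2]
tcp_rot: [0.0, 0.967, 0.256, 0.0]
wrist_force: [-0.0, -0.1, -1.4]
gripper_width: 0.368
```

Request:
send_rows --deltas '[[[0,0,0],[0,0,0.05],0.1],[[0,0,0],[0,0,0.08],0.1],[[0,0,0],[0,0,0.08],0.1]]'

```text
t: 23.05
tool_pos: [649.8, 115.4, 44.8]
tcp_rot: [0.0, 0.967, 0.256, 0.0]
wrist_force: [-1.2, 0.7, 1.8]
gripper_width: 0.365
```

Request:
send_rows --deltas '[[[0,0,0],[0,0,0],0.4],[[0,0,0],[0,0,0],0.44],[[0,0,0],[0,0,0],0.55],[[0,0,0],[0,0,0],0.75],[[0,0,0],[0,0,0],1],[[0,0,0],[0,0,0],1],[[0,0,0],[0,0,-2],1],[[0,0,0],[0,0,-5],1]]'

```text
t: 23.72
tool_pos: [647.9, 114.6, 92.0]
tcp_rot: [-0.0, 0.967, 0.256, -0.003]
wrist_force: [0.6, -0.9, -0.1]
gripper_width: 1.001
```

Request:
send_rows --deltas '[[[0,0,0],[0,0,-4],1],[[0,0,0],[0,0,-8],1],[[0,0,0],[0,0,-8],1],[[0,0,0],[0,0,-8],1]]'

```text
t: 24.05
tool_pos: [651.0, 115.9, 177.3]
tcp_rot: [0.0, 0.967, 0.256, 0.002]
wrist_force: [0.6, 0.1, -1.1]
gripper_width: 0.997
```

```bash
python3 go.py 550 -140 180 -15;python3 - <<'E'
from h import *
s=Cam("scene")
crop(s,355,195,100,100,6,"pics/i5.png")
E
```

```text
t 24.05 p [651.  115.9 177.3] yaw 29.7 -> -15.0 q [ 0.33  0.57 -0.83  1.4   0.43  1.35 -1.57] F [ 0.6  0.1 -1.1] w 0.997
turn [ 0.   -0.29 44.7 ] shift cm [-21.45  17.23  -0.34]
```

View pics/i5.png

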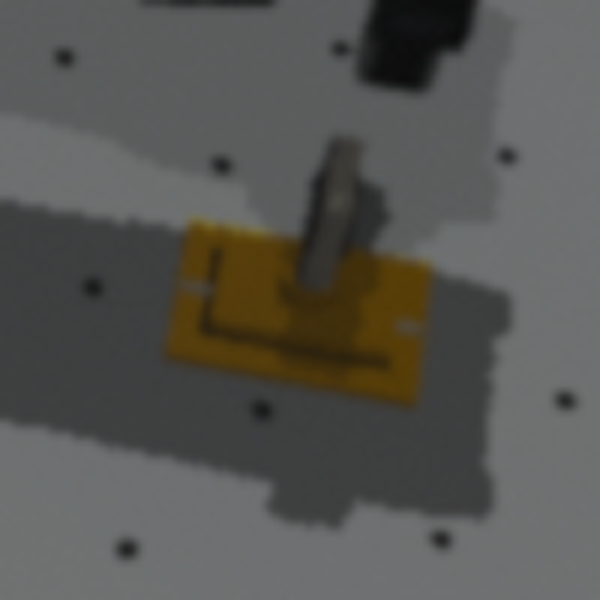

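Request:
send_rows --deltas '[[[0,0,45],[-21.5,17.2,0],1],[[0,0,45],[-21.5,17.2,0],1],[[0,0,45],[-21.5,17.2,0],1],[[0,0,45],[-21.5,17.2,0],1],[[0,0,45],[-21.5,17.2,0],1],[[0,0,45],[-21.5,17.2,0],1],[[0,0,45],[-21.5,17.2,0],1],[[0,0,45],[-21.5,17.2,0],1]]'

```text
t: 24.77
tool_pos: [545.0, -148.1, 172.6]
tcp_rot: [0.002, 0.99, -0.139, -0.002]
wrist_force: [-0.5, 0.1, 0.7]
gripper_width: 1.003
```

```bash
python3 go.py 374.5 -300.5 180 -33;python3 - <<'E'
from h import *
t=Cam("top")
crop(t,228,148,70,70,8,"pics/i6.png")
E
```

```text
t 24.77 p [ 545.  -148.1  172.6] yaw -16.0 -> -33.0 q [ 0.75  0.32 -0.68  1.67  0.21  1.23 -1.82] F [-0.5  0.1  0.7] w 1.003
turn [ 0.22  0.14 17.02] shift cm [-12.2   19.34  -0.64]
```

View pics/i6.png

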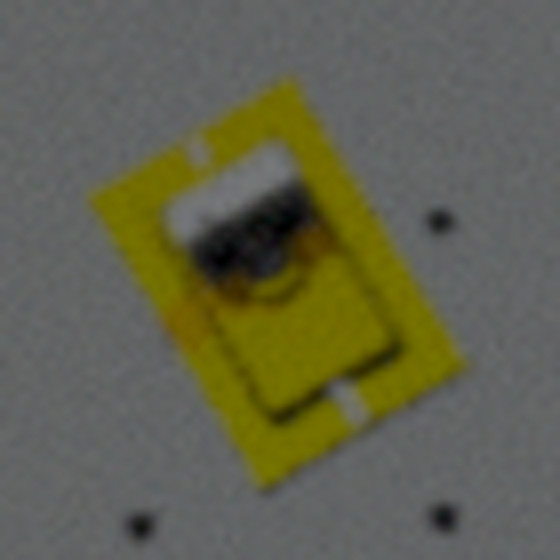

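Request:
send_rows --deltas '[[[0,0,17],[-12.2,19.3,0],1],[[0,0,17],[-12.2,19.3,0],1],[[0,0,17],[-12.2,19.3,0],1],[[0,0,17],[-12.2,19.3,0],1],[[0,0,17],[-12.2,19.3,0],1],[[0,0,17],[-12.2,19.3,0],1],[[0,0,17],[-12.2,19.3,0],1],[[0,0,17],[-12.2,19.3,0],1]]'

```text
t: 25.48
tool_pos: [379.0, -294.4, 173.6]
tcp_rot: [-0.0, 0.96, -0.278, -0.001]
wrist_force: [0.7, 1.6, 0.1]
gripper_width: 0.997
```

```bash
python3 go.py 374.5 -300.5 110 -33
```

```text
t 25.48 p [ 379.  -294.4  173.6] yaw -32.3 -> -33.0 q [ 1.07  0.09 -0.53  1.88  0.05  1.18 -1.61] F [0.7 1.6 0.1] w 0.997
turn [-0.01  0.08  0.66] shift cm [-0.05  0.76  6.36]
```

Request:
send_rows --deltas '[[[0,0,0.6],[0,0.4,2],1],[[0,0,0.6],[0,0.4,4],1],[[0,0,0.6],[0,0.4,6],1],[[0,0,0.6],[0,0.4,6.4],1],[[0,0,0.6],[0,0.4,6.4],1],[[0,0,0.6],[0,0.4,6.4],1]]'

```text
t: 25.98
tool_pos: [378.5, -297.1, 110.9]
tcp_rot: [-0.0, 0.959, -0.282, 0.0]
wrist_force: [0.4, -0.6, -0.3]
gripper_width: 0.997
```

```bash
python3 go.py 374.5 -300.5 40 -33;python3 - <<'E'
from h import *
s=Cam("scene")
crop(s,105,230,100,100,6,"pics/m1.png")
E
```

```text
t 25.98 p [ 378.5 -297.1  110.9] yaw -32.8 -> -33.0 q [ 1.06  0.17 -0.52  1.95  0.09  1.05 -1.65] F [ 0.4 -0.6 -0.3] w 0.997
turn [-0.03 -0.    0.23] shift cm [-0.15  0.51  7.09]
```

View pics/m1.png

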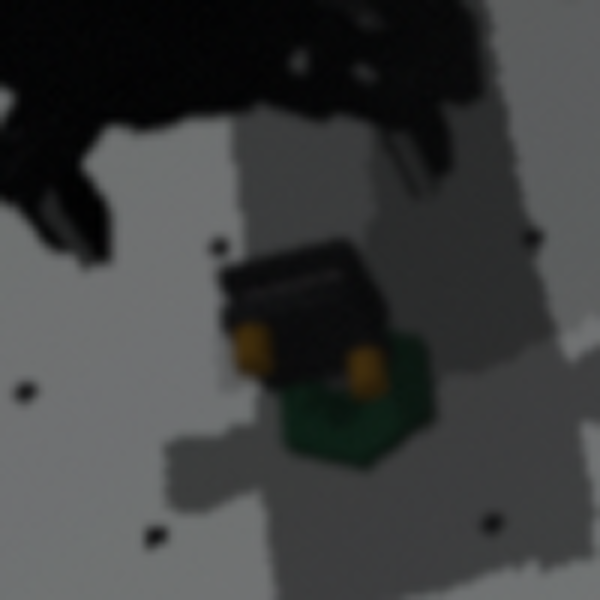

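Request:
send_rows --deltas '[[[0,0,0],[-0.1,0.2,2],1],[[0,0,0],[-0.1,0.2,3.5],1],[[0,0,0],[-0.1,0.2,3.5],1]]'

```text
t: 26.28
tool_pos: [375.0, -298.5, 74.2]
tcp_rot: [-0.0, 0.959, -0.283, -0.001]
wrist_force: [0.8, -0.8, -0.5]
gripper_width: 1.001
```

```bash
python3 go.py 374.5 -300.5 40 -33;python3 - <<'E'
from h import *
s=Cam("scene")
crop(s,105,230,100,100,6,"pics/m2.png")
E
```

```text
t 26.28 p [ 375.  -298.5   74.2] yaw -32.9 -> -33.0 q [ 1.05  0.21 -0.51  1.99  0.13  0.97 -1.67] F [ 0.8 -0.8 -0.5] w 1.001
turn [-0.02  0.11  0.12] shift cm [0.08 0.2  3.42]
```

View pics/m2.png

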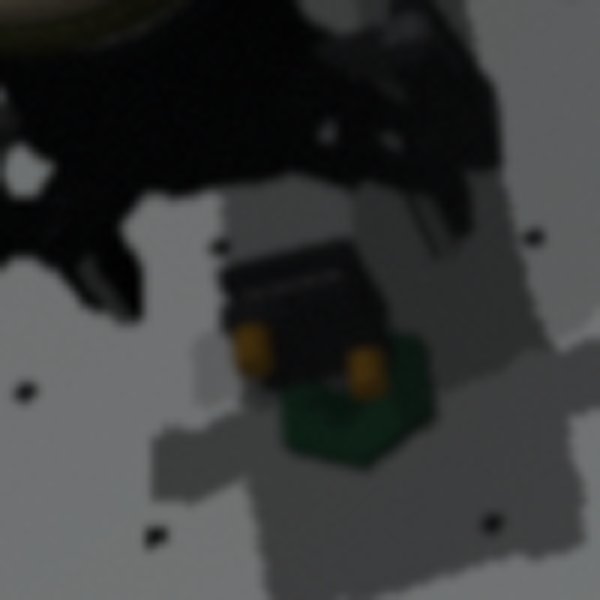

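Request:
send_rows --deltas '[[[0,0,0],[0,0,1.5],1],[[0,0,0],[0,0,3],1],[[0,0,0],[0,0,3.4],1],[[0,0,0],[0,0,3.4],1],[[0,0,0],[0,0,3.4],1]]'

```text
t: 26.75
tool_pos: [376.2, -299.4, 42.6]
tcp_rot: [0.0, 0.959, -0.283, 0.001]
wrist_force: [0.1, -0.5, 0.5]
gripper_width: 1.001
```

```bash
python3 go.py 374.5 -300.5 40 -33;python3 - <<'E'
from h import *
s=Cam("scene")
crop(s,105,230,100,100,6,"pics/m3.png")
E
```

```text
t 26.75 p [ 376.2 -299.4   42.6] yaw -32.9 -> -33.0 q [ 1.04  0.26 -0.51  2.01  0.16  0.9  -1.7 ] F [ 0.1 -0.5  0.5] w 1.001
turn [ 0.01 -0.07  0.11] shift cm [-0.09  0.18  0.26]
```

View pics/m3.png

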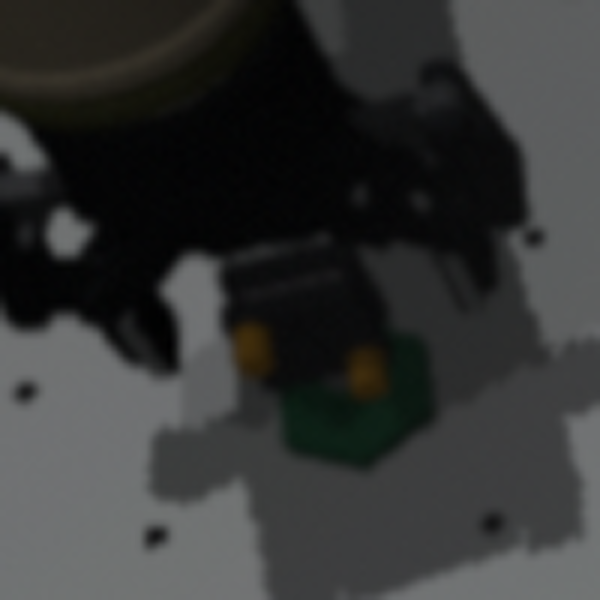

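Request:
send_rows --deltas '[[[0,0,0],[0,0,0.1],0.75],[[0,0,0],[0,0,0.1],0.65],[[0,0,0],[0,0,0.1],0.55],[[0,0,0],[0,0,0.1],0.45],[[0,0,0],[0,0,0.1],0.3],[[0,0,0],[0,0,0.1],0.1],[[0,0,0],[0,0,0.1],0.1],[[0,0,0],[0,0,0.1],0.1]]'

```text
t: 27.47
tool_pos: [375.7, -299.4, 40.9]
tcp_rot: [0.0, 0.959, -0.283, 0.0]
wrist_force: [-2.2, 0.6, 6.2]
gripper_width: 0.468
```

```bash
python3 go.py 374.5 -300.5 40 -33;python3 - <<'E'
from h import *
s=Cam("scene")
crop(s,105,230,100,100,6,"pics/m4.png")
E
```

```text
t 27.47 p [ 375.7 -299.4   40.9] yaw -32.9 -> -33.0 q [ 1.04  0.27 -0.5   2.01  0.16  0.9  -1.7 ] F [-2.2  0.6  6.2] w 0.468
turn [ 0.02 -0.04  0.09] shift cm [-0.05  0.16  0.09]
```

View pics/m4.png

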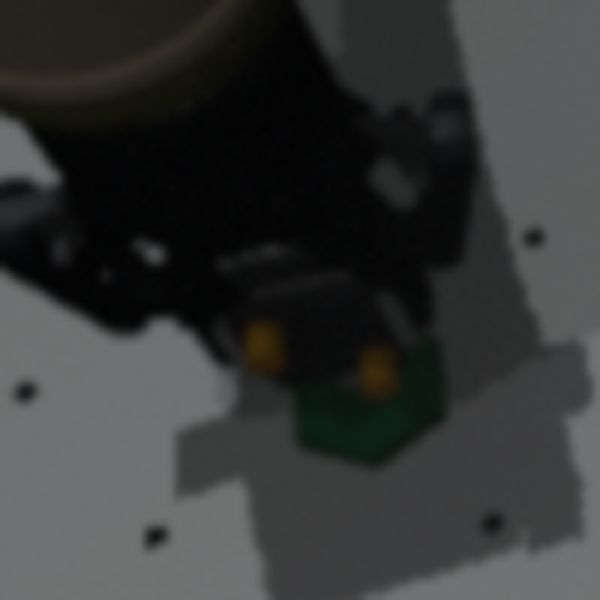

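Request:
send_rows --deltas '[[[0,0,0],[0,0,-1],0.1],[[0,0,0],[0,0,-2.5],0.1],[[0,0,0],[0,0,-4],0.1],[[0,0,0],[0,0,-5],0.1],[[0,0,0],[0,0,-5],0.1]]'

```text
t: 27.93
tool_pos: [376.5, -299.8, 92.6]
tcp_rot: [0.001, 0.959, -0.283, 0.001]
wrist_force: [0.7, 0.4, -2.7]
gripper_width: 0.461
```

```bash
python3 go.py 561.5 -347.3 90 14.8
```

```text
t 27.93 p [ 376.5 -299.8   92.6] yaw -32.9 -> 14.8 q [ 1.06  0.19 -0.52  1.97  0.11  1.01 -1.66] F [ 0.7  0.4 -2.7] w 0.461
turn [  0.11  -0.16 -47.69] shift cm [18.11 -6.05  0.31]
```

Request:
send_rows --deltas '[[[0,0,-4],[1.5,-0.5,0],0.1],[[0,0,-11],[4.0,-1.3,0],0.1],[[0,0,-18],[6.5,-2.2,0],0.1],[[0,0,-25],[9.0,-3.0,0],0.1],[[0,0,-32],[11.5,-3.8,0],0.1],[[0,0,-39],[14.0,-4.7,0],0.1],[[0,0,-44],[16.5,-5.5,0.1],0.1],[[0,0,-47.7],[18.1,-6.1,0.2],0.1]]'

```text
t: 28.6
tool_pos: [562.2, -346.3, 87.1]
tcp_rot: [-0.0, 0.991, 0.131, -0.0]
wrist_force: [-0.7, 0.7, -2.6]
gripper_width: 0.469
```

Request:
send_rows --deltas '[[[0,0,0],[0,0,0.8],0.1],[[0,0,0],[0,0,1.8],0.1],[[0,0,0],[0,0,2.6],0.1],[[0,0,0],[0,0,3.2],0.1],[[0,0,0],[0,0,3.2],0.1],[[0,0,0],[0,0,3.2],0.1]]'

```text
t: 29.1
tool_pos: [559.9, -346.3, 56.1]
tcp_rot: [-0.0, 0.992, 0.128, -0.0]
wrist_force: [-0.0, 0.7, -1.6]
gripper_width: 0.463
```

```bash
python3 go.py 561.5 -347.3 46 14.8;python3 - <<'E'
from h import *
s=Cam("scene")
crop(s,155,315,100,100,6,"pics/m5.png")
E
```

```text
t 29.1 p [ 559.9 -346.3   56.1] yaw 14.8 -> 14.8 q [ 0.91  0.62 -0.59  1.52  0.37  1.11 -1.07] F [-0.   0.7 -1.6] w 0.463
turn [-0.02  0.05 -0.04] shift cm [0.13 0.14 1.01]
```

View pics/m5.png

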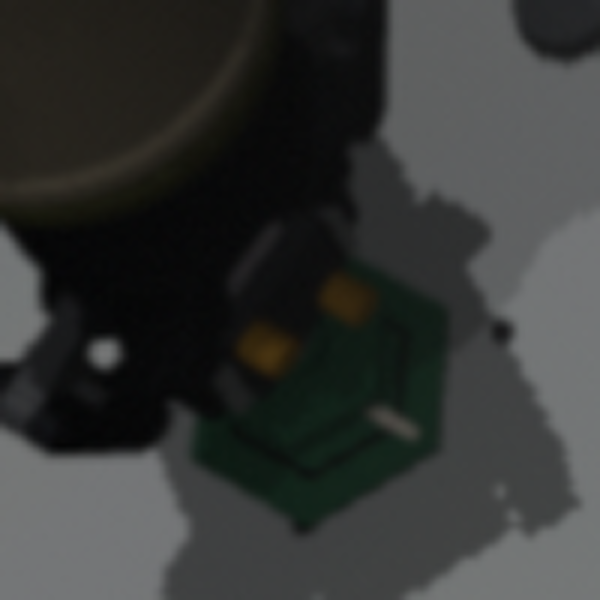

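Request:
send_rows --deltas '[[[0,0,0],[0.1,0.1,0.3],0.1],[[0,0,0],[0.1,0.1,0.6],0.1],[[0,0,0],[0.1,0.1,0.8],0.1],[[0,0,0],[0.1,0.1,0.95],0.1],[[0,0,0],[0.1,0.1,1.05],0.1],[[0,0,0],[0.1,0.1,1.12],0.1],[[0,0,0],[0.1,0.1,1.15],0.1],[[0,0,0],[0.1,0.1,1.15],0.1]]'

```text
t: 29.82
tool_pos: [561.9, -346.9, 45.0]
tcp_rot: [0.0, 0.992, 0.129, 0.0]
wrist_force: [0.3, -0.7, -1.0]
gripper_width: 0.464
```

Request:
send_rows --deltas '[[[0,0,0],[0,0,0.04],0.1],[[0,0,0],[0,0,0.08],0.1],[[0,0,0],[0,0,0.08],0.1]]'

```text
t: 30.07
tool_pos: [562.0, -347.0, 45.0]
tcp_rot: [0.0, 0.992, 0.129, 0.0]
wrist_force: [-2.8, 1.6, 5.6]
gripper_width: 0.464
```

Request:
send_rows --deltas '[[[0,0,0],[0,0,0],0.5],[[0,0,0],[0,0,0],0.54],[[0,0,0],[0,0,0],0.65],[[0,0,0],[0,0,0],0.85],[[0,0,0],[0,0,0],1],[[0,0,0],[0,0,0],1],[[0,0,0],[0,0,-2],1],[[0,0,0],[0,0,-5],1]]'

```text
t: 30.73
tool_pos: [560.0, -346.1, 91.6]
tcp_rot: [-0.002, 0.992, 0.129, -0.002]
wrist_force: [0.6, 0.7, 0.7]
gripper_width: 1.005
```

Request:
send_rows --deltas '[[[0,0,0],[-1,0,-4],1],[[0,0,0],[-4,0,-8],1],[[0,0,0],[-8,4,-10],1],[[0,0,0],[-12,8,-10],1],[[0,0,0],[-16,12,-10],1],[[0,0,0],[-20,16,-10],1],[[0,0,0],[-20,20,-10],1],[[0,0,0],[-20,20,-10],1]]'

```text
t: 31.4
tool_pos: [421.7, -577.8, 194.5]
tcp_rot: [0.001, 0.992, 0.128, -0.0]
wrist_force: [1.2, -1.1, 0.3]
gripper_width: 1.001
```

Run:
```python
from m import *
st=telemetry.get_state();print(st["t"],st["tool_pos"],st["gripper_width"])
cv2.imwrite("pics/tf.png",t.img[...,::-1]);cv2.imwrite("pics/sf.png",s.img[...,::-1])
g=lambda c,u,v:cv2.resize(np.clip(c.img[v-28:v+28,u-28:u+28,::-1]*1.6,0,255).astype(np.uint8),(390,300 if 0 else 290),interpolation=cv2.INTER_CUBIC)
cv2.imwrite("pics/tf4.png",np.vstack([np.hstack([g(t,145,236),g(t,275,284)]),np.hstack([g(t,496,220),g(t,263,183)])]))
cv2.imwrite("pics/sf4.png",np.vstack([np.hstack([g(s,430,158),g(s,328,198)]),np.hstack([g(s,208,375),g(s,405,240)])]))
print(t.plane([[317,218]],25))
H=t.img
```

```text
31.5 [ 417.63720633 -583.05345528  192.25095076] 1.0026023986488535
[[570.59890904   7.46427058  25.        ]]
```

View pics/tf.png

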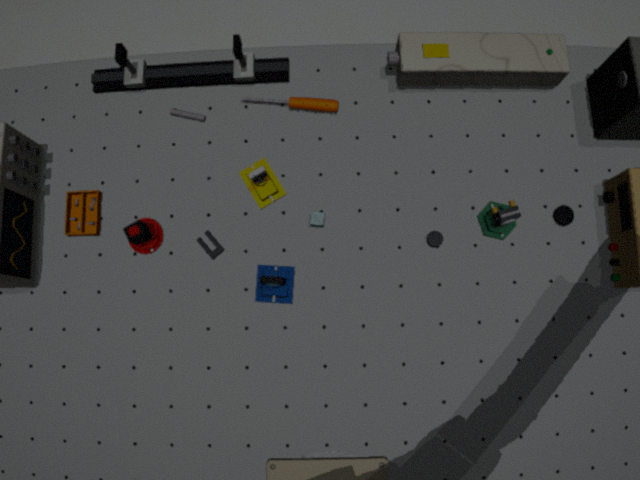

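View pics/tf4.png

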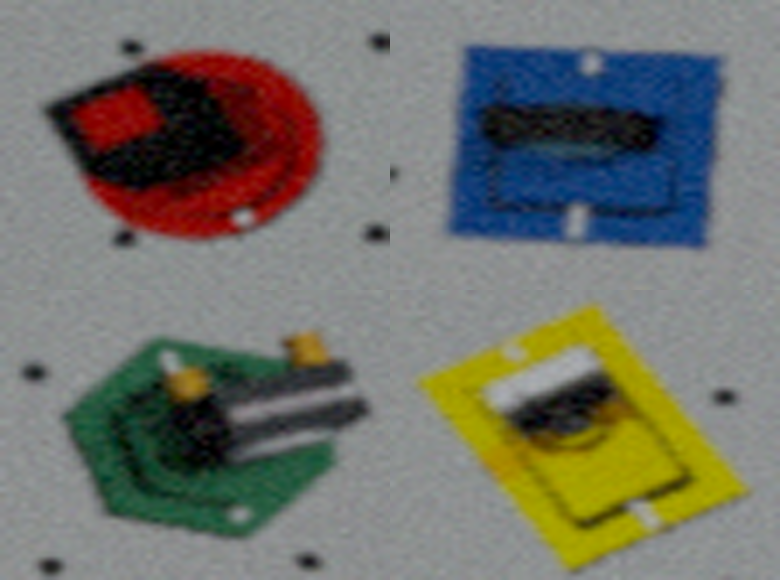

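View pics/sf4.png

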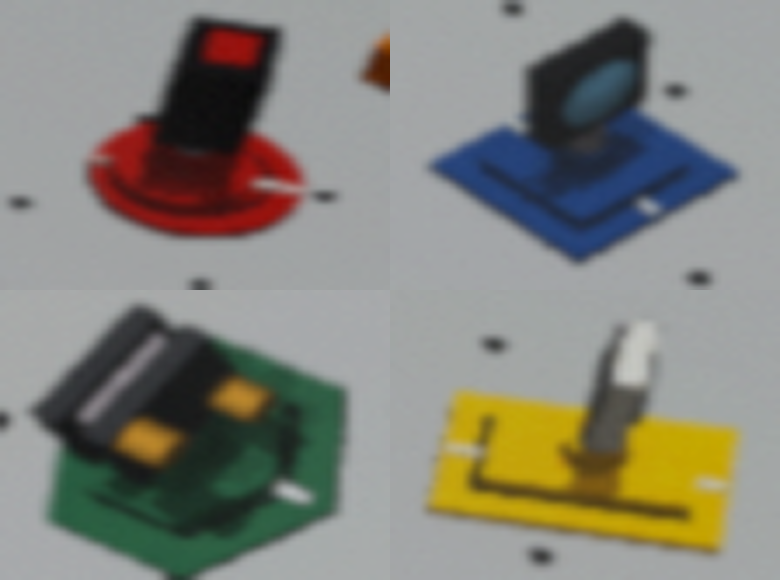

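```bash
python3 - <<'E'
from m import *
K=[]
for c,bx in ((t,(496,215,25)),(s,(205,370,30))):
    H=cv2.cvtColor(c.img,cv2.COLOR_RGB2HSV)
    m=((H[...,0]>10)&(H[...,0]<28)&(H[...,1]>120)&(H[...,2]>60)).astype(np.uint8); u,v,r=bx; o=np.zeros_like(m);o[v-r:v+r,u-r:u+r]=1
    n,l,st,ce=cv2.connectedComponentsWithStats(m*o)
    k=[ce[i] for i in range(1,n) if st[i,4]>8]; print(k); K.append(k)
for i in (0,1):
    for j in (0,1): print(i,j,*tri(t,K[0][i],s,K[1][j]))
# cube check + mirror pad centre from top hull
ht=hull(mask(t,"green",(496,220,24)));W=t.plane(ht,4)[:,:2].astype(np.float32);print(cv2.minEnclosingCircle(W),cv2.minAreaRect(W))
# cube centroid
for c,(u,v),r in ((t,(317,218),12),(s,(344,253),13)):
    H=cv2.cvtColor(c.img,cv2.COLOR_RGB2HSV)[v-r:v+r,u-r:u+r]; y,x=np.where((H[...,0]>80)&(H[...,0]<105)&(H[...,1]>25)); print("cube",x.mean()+u-r,y.mean()+v-r,len(x))
E
python3 - <<'E'
import cv2,numpy as np
for fn,(u,v),r in (("top0",(317,218),12),("scene0",(344,253),13)):
    H=cv2.cvtColor(cv2.imread(f"pics/{fn}.png"),cv2.COLOR_BGR2HSV)[v-r:v+r,u-r:u+r]; y,x=np.where((H[...,0]>80)&(H[...,0]<105)&(H[...,1]>25)); print("cube0",x.mean()+u-r,y.mean()+v-r,len(x))
E
```

```text
[array([511.79166667, 202.875     ]), array([494.91304348, 209.56521739])]
[array([213.975, 367.4  ]), array([200.64, 375.56])]
0 0 [ 583.293332   -342.54316761   89.3173538 ] 20.720532007321438
0 1 [ 580.07339234 -355.73116049   77.9747005 ] 0.881403899435384
1 0 [ 573.92406794 -330.93026523   49.17433981] 0.37158607935428245
1 1 [ 570.64884978 -344.39943313   39.04704498] 23.420218486605002
((559.1241455078125, -348.096923828125), 38.27541732788086) ((558.6836547851562, -347.60211181640625), (73.24595642089844, 67.09187316894531), 17.590486526489258)
cube 316.8673469387755 218.50510204081633 196
cube 343.7931034482759 253.28017241379308 232
cube0 317.04 218.63 200
cube0 343.80172413793105 253.2715517241379 232
```

```bash
python3 -c "
from rig import *
print(sign_off())"
```

```text
the job is handed in; nothing more can be done
None
```

All four optics now stand upright and released on their own pads, and I handed the job in at about 31.5 s of the 120 s. The beam block went on first, then the lens, iris and mirror. Each was picked up by its flat sides, lowered until the wrist force showed contact, and only then released.

**Last checks, from both cameras:**

| Optic | Distance from pad centre | Axis error |
|---|---|---|
| Beam block | 3–5 mm | well under 5° |
| Lens | about 2 mm | not measured; set down within about 0.1° of the pad line |
| Iris | about 2 mm | not measured; set down within about 0.1° of the pad line |
| Mirror | about 1–3 mm | about 1° |

- **Limits:** these are inside the 12 mm and 0.26 rad (about 15°) limits. The block, lens and iris distances were judged by eye from the visible white lines and outlines, and the mirror's from its knobs.
- **Glass cube:** its image moved less than 0.2 px in either camera.
- **Robot:** the gripper was open and clear of everything.

**Disagreements:**
- **Cameras:** the two cameras differ by about 7 mm in x at table height, and triangulation puts the pads 8–10 mm too low. I used the top camera with a correction of about 3 mm in x and 1 mm in y. The grasps supported it: closing the jaws moved the first three optics by 1 mm or less, and the mirror by about 3 mm.
- **Beam block:** its offset came out as 2.7 mm from the top view and 4.8 mm from the scene view.

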